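Load a board carrier into the sloping assembly jig

ROBOT

A 6-joint arm with a two-finger parallel gripper is mounted at the origin on the work surface. World frame = base frame: x ahead of the robot, y to its left, z up, the work surface at z = 0. Lengths are in m, angles in rad, forces in N, time in s.
With the tool pointing down it reaches from about 0.275 to 0.75 m from the base axis. Payload 10.2 kg.
Tool frame: the origin (TCP) lies on the centre line of the jaws, within the pads' length; the fingertips stand 22 mm ahead of it and the grasp point (between the pads) lies 3 mm ahead of it; x points along the fingers, y is the direction in which the jaws open and shut, and the axes are right-handed (so a half turn about x gives the same grasp; the last joint's range is limited). The gripper opens to 85 mm and grips with 20 to 120 N. Pads are 22 mm wide; open, the fingers measure 114 mm over their backs; the gripper's body (76 mm by 85 mm) begins 54 mm behind the grasp point. The pads swing forward as they close: fully open they stand 13 mm farther back than shut.
Start: joints at [0.946, 0.313, 1.498, -0, 1.331, -0.223], TCP at [0.205, 0.483, 0.253] pointing down, gripper open.
Joint ranges: [-2.94, 2.94], [-0.97, 2.17], [0.19, 2.56], [-1.23, 4.37], [0.02, 3.11], [-2.88, 2.88]. Speed limits (rad/s): [2.39, 2.39, 3.01, 3.14, 3.14, 3.14].

INTERFACE

Orientations are given as [roll, pitch, yaw] about the fixed x, y, z axes, in that order (R = Rz(yaw) Ry(pitch) Rx(roll)).
In Python, from bench import * gives the robot as it stands.
- The arm moves only by the tool jog_arm, never from a script. Its argument "targets" is a list of rows, each a list of 2 entries, a list of its own where there are three numbers: the shift along the tool's x, y, z in m, then the turn, a rotation vector about the tool's x, y, z in rad. A call has 1 to 20 rows; each row shifts and turns the commanded pose from where the row before left it, along the tool's axes as they then stand; what a row does not reach is not made up. A row lasts 1/12 s, in which the tool goes at most 41.7 mm and 7.16 degrees, less where a joint would pass 70% of its speed; a pose out of reach is approached as far as the arm can. A call with a gripper value outside its range is refused whole. "grip" is the opening in per cent of the stroke, from 0 (shut) to 100 (fully open), set as the call begins (left out, the last holds). The fingers move at their own pace and stop on an object; "squeeze" is the grip in N (left out, the last holds). Time passes only in rows, so rows that do not move let the fingers close. It gives the time, the measured TCP pose, the force and the opening at its end, in the units of the state.
- state(): the state, without advancing time (a new reading comes with each control period).
- read_camera(name): name is "scene" or "top"; returns a dict with "image" (480x640x3 uint8, blue, green, red), "range_z" (480x640 float32, m along the optical axis (not along the pixel's ray), 0 where there is no reading), "intrinsics" (3x3 intrinsics, pixels), "distortion" ([k1, k2, p1, p2, k3] as OpenCV has them; the pictures are not rectified), "R" (3x3) and "t" (3): a world point X has camera coordinates R X + t. Camera axes: x right, y down, z forward; pixel columns grow to the right and rows downward; lengths in m; the calibration is good to about 2 mm. A picture is of the moment at which its call begins.
- hand_in(): hands the job in, once; it reports no verdict.
The state is a dict: "t": time; "joint_pos": joint angles; "qvel": joint speeds; "tau": joint torques, N m; "tcp_pos": TCP position; "ee_rot": TCP orientation; "ft_force": force on the tool from outside, world axes, zero at the start; "ft_torque": the same for the moment, N m; "gripper_width": finger opening in m.
Only numpy, scipy, OpenCV 4.12 (cv2) and the standard library are available. Lean on these libraries where they do the work, as an engineer would, in place of code of your own. Each camera call takes 0.05 s, during which the arm holds its last target.

TASK

Slide the board carrier from the loading shelf up the sloping jig until it sits square against both rubber pads of the top stop, then fold the keeper down flat behind it. Keep the carrier down on the slide and ease it home by feel, wherever the stop has been set: the parts on the board are not soldered yet, so do not bump the stop or lean on it. Fold the keeper with a light touch, and leave the other things on the bench where they are.

Things in the scene. Friction and masses are not known exactly. Their poses are not given: they have to be found in the camera images.
- carrier_center (a point): centre, half-way up, of the loose board carrier: flat dark grey frame round a brown circuit board, 90 mm long (its x, the way it slides), 120 wide (y), 18 thick (z), 0.25 to 0.5 kg; board parts stand up to 10 mm above the frame. It starts a little askew on the level loading shelf, the jig's near part, 130 mm long, 180 wide, top 12 mm above the table.
- slide_foot (a point): middle of the crease between shelf and slide, on the surface, 12 mm above the table. Axes: x up the 10 degree slope, y left across it, z square to it. Fixed aluminium slide, 155 mm long, 170 wide. On it a steel guide frame: rails 9 mm high, 12 wide, 124 mm apart (2 mm play each side of the carrier), flaring to 148 mm over their lower 40 mm, which end near the crease, and the top stop.
- stop_setting (a point): point on the slide, 125 mm up from slide_foot, 9 mm above the surface, same axes: middle of the guide frame's setting. The whole frame (rails, stop, keeper) is bolted in slots up to 10 mm higher or lower, differently each time and not measured: its stop face (stop_face) must be found by feel. Stop: steel bar 22 mm high, two firm rubber pads 30 mm wide, 42 mm left and right; it does not give.
- keeper (a joint): angle of the keeper, a steel bar 12 mm wide (along the slope), 8 thick, 46 long, hinged on the left rail about an axis along the slope: 0 = flat across the slide, 1.57 = square to it, 2.25 = fully back. Starts leaning outward, at 1.7 to 2.15. A stiff hinge (0.03 N m): stays where left. Folds flat only if the carrier is home (2 mm to spare), else lands on it.
- keeper_setting (a point): point 27 mm up from slide_foot, 72 mm left, 15 mm above the slide; same axes: where the middle of the keeper's hinge is when the frame is at its middle setting. The real hinge goes with the frame: always 98 mm down the slope from the stop face, 8 mm behind the rear face of a carrier that is home. The bar swings inward (-y) and down. Flat: its rounded end (10 mm thick) is 41 mm inward of the hinge.
- battery: bystander: 9 V block battery, 27 x 18 x 44 mm, standing to the right of the jig; origin under its centre
- screwdriver: bystander: screwdriver 170 mm long, lying to the right of the jig; origin under its middle
- spool: bystander: small solder spool, 54 mm across, 41 mm high, beyond the jig on the left; origin under its centre
- meter: bystander: blue multimeter 125 x 70 x 26 mm, on the left; origin under its centre
- breadboard: bystander: white breadboard 83 x 55 x 10 mm, left of the loading shelf; origin under its centre
- wood_block: bystander: wooden block 100 x 70 x 30 mm with a copper plate, right; origin under its centre
Not all that is in view belongs to the job. Leave any pink or red look-alike of the part that bears carrier_center alone.

How it is judged:
By the outcome, as a careful person would: the job done as asked, in the order asked, and still so for the second after the job is handed in, with the robot touching nothing.
It also fails if it takes over 48 s, if anything falls off the work surface, if the arm or the gripper's body presses on something with over 40 N, if the wrist force passes 120 N, or if a joint passes its speed limit or range.

## Working session

There is one attempt and no reset: what is moved stays moved. The work goes in short steps, Python scripts to look and compute and a tool call to move; the robot and the scene stay as the last step left them, time stands still between calls to the robot, and variables do not carry over. Pictures are saved under pics/ and viewed, and the job is handed in when it is done.

Besides the shell and the picture viewer there is one more tool, called after "Request:" as name(argument=value, ...), one argument or row to a line, values as JSON. jog_arm: Moves the arm, as the interface text tells. Its arguments: {"type":"object","properties":{"targets":{"type":"array","items":{"type":"array"}},"grip":{"type":"number"},"squeeze":{"type":"number"}},"required":["targets"]}

```bash
mkdir -p pics; ls
python3 - <<'E'
from bench import *
import cv2,numpy as np,pickle
s=state();print({k:np.round(v,3) for k,v in s.items()})
d={}
for n in("scene","top"):
    c=read_camera(n);d[n]=c;cv2.imwrite(f"pics/{n}0.png",c["image"])
    C=-c["R"].T@c["t"];print(n,C,c["R"][2],c["intrinsics"],c["distortion"],(c["range_z"]>0).mean())
pickle.dump(d,open("cam0.pkl","wb"))
E
```

```text
pics
{'t': np.float64(0.0), 'joint_pos': array([ 0.946,  0.313,  1.498,  0.   ,  1.331, -0.223]), 'qvel': array([-0.001,  0.   ,  0.   , -0.   , -0.001, -0.   ]), 'tau': array([-0.0000e+00, -4.1227e+01, -2.5974e+01, -0.0000e+00,  4.0000e-03,
        0.0000e+00]), 'tcp_pos': array([0.205, 0.483, 0.253]), 'ee_rot': array([-1.796,  1.569, -2.198]), 'ft_force': array([0.947, 0.078, 0.103]), 'ft_torque': array([-0.005, -0.058,  0.006]), 'gripper_width': np.float64(0.085)}
scene [ 1.2425043  -0.02973833  0.7727183 ] [-0.72932341  0.02084883 -0.68385136] [[443.57583226   0.         319.1017037 ]
 [  0.         443.57583226 244.60277185]
 [  0.           0.           1.        ]] [0.01935939 0.         0.         0.         0.        ] 0.9961393229166666
top [ 0.32243019 -0.01399846  1.43570775] [ 0.12565118 -0.00689771 -0.9920505 ] [[571.0199225    0.         320.99905195]
 [  0.         571.0199225  239.19217635]
 [  0.           0.           1.        ]] [0.05400367 0.         0.         0.         0.        ] 0.995859375
```

View pics/scene0.png

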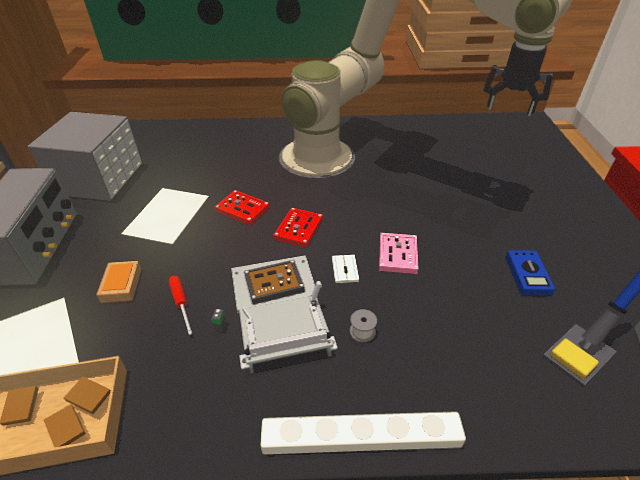

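View pics/top0.png

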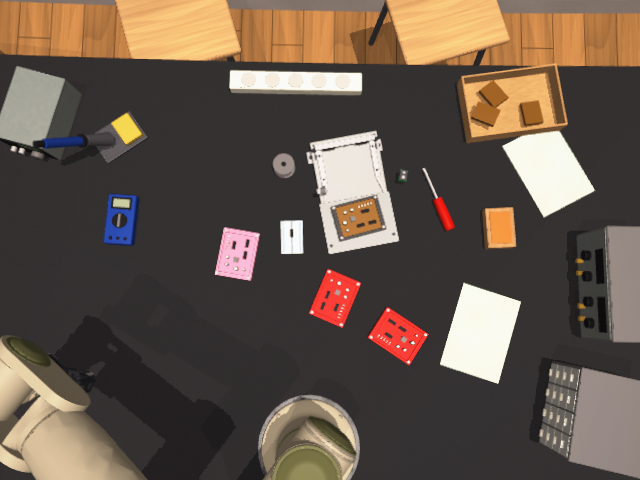

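Candidates for the carrier are the brown board in a dark frame on the shelf, top (358,218), pink board (238,254), and red boards (335,298) and (398,335). The description matches the brown one. Next is a close crop to check it.

Run:
```python
import cv2,pickle
d=pickle.load(open("cam0.pkl","rb"))
a=cv2.resize(d["top"]["image"][120:260,295:415],None,fx=5,fy=5,interpolation=cv2.INTER_CUBIC)[:600]
cv2.imwrite("pics/ctop.png",cv2.resize(d["top"]["image"][125:257,295:415],None,fx=4.5,fy=4.5,interpolation=cv2.INTER_CUBIC))
cv2.imwrite("pics/cscene.png",cv2.resize(d["scene"]["image"][245:375,215:375],None,fx=4.5,fy=4.5,interpolation=cv2.INTER_CUBIC))
```

```text
(no output)
```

View pics/ctop.png

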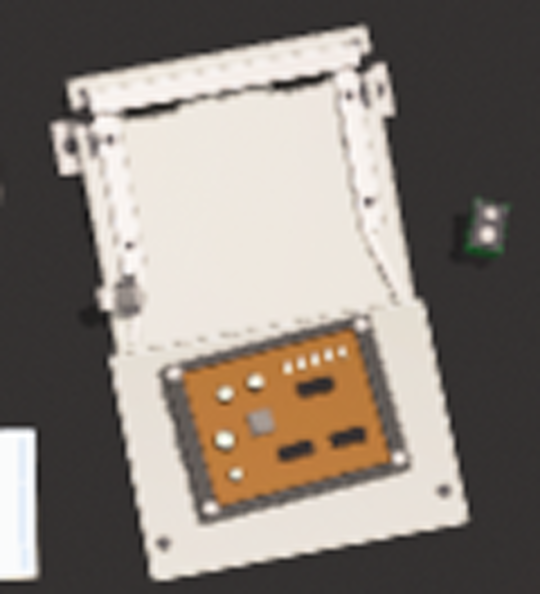

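View pics/cscene.png

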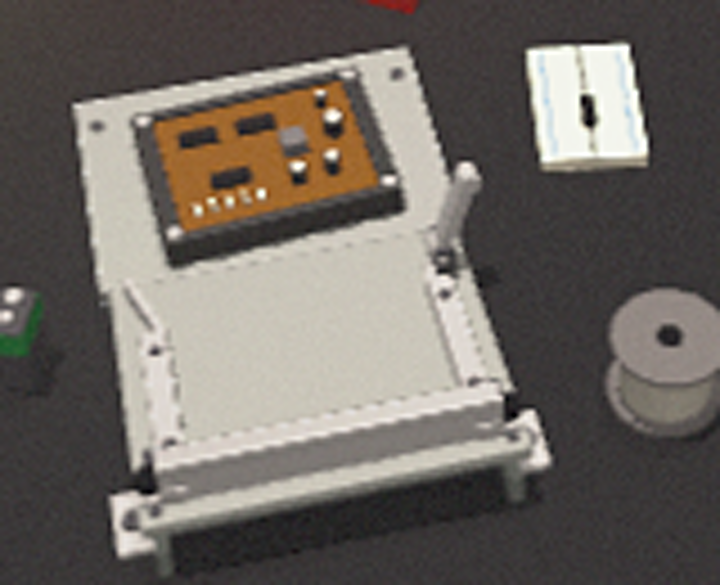

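The crop confirms it: a brown board in a dark grey frame, centre at ctop (285,420), i.e. top (358,218). The keeper is at ctop (125,298), upright on the left rail. Next I measure the jig, carrier and keeper.

```bash
cat > h.py <<'E'
import numpy as np,cv2,pickle
def rays(c,px):
    px=np.asarray(px,float).reshape(-1,1,2)
    n=cv2.undistortPoints(px,c["intrinsics"],np.array(c["distortion"],float)).reshape(-1,2)
    d=np.c_[n,np.ones(len(n))]@c["R"]; return -c["R"].T@c["t"],d,n
def onplane(c,px,z):
    C,d,_=rays(c,px); return C+d*((z-C[2])/d[:,2])[:,None]
def cloud(c):
    h,w=c["range_z"].shape
    u,v=np.meshgrid(np.arange(w),np.arange(h))
    C,d,_=rays(c,np.c_[u.ravel(),v.ravel()])
    return (C+d*c["range_z"].reshape(-1,1)).reshape(h,w,3)
def proj(c,X):
    rv,_=cv2.Rodrigues(c["R"]);return cv2.projectPoints(np.asarray(X,float).reshape(-1,1,3),rv,c["t"],c["intrinsics"],np.array(c["distortion"],float))[0].reshape(-1,2)
E
python3 - <<'E'
from h import *
d=pickle.load(open("cam0.pkl","rb"));c=d["top"];im=c["image"]
hsv=cv2.cvtColor(im,cv2.COLOR_BGR2HSV);P=cloud(c)
roi=np.zeros(im.shape[:2],np.uint8);roi[125:257,300:402]=255
jig=((hsv[...,2]>140)&(hsv[...,1]<60)).astype(np.uint8)*255&roi
cs,_=cv2.findContours(jig,cv2.RETR_EXTERNAL,cv2.CHAIN_APPROX_NONE)
k=max(cs,key=cv2.contourArea)[:,0,:]
print(cv2.contourArea(k), cv2.approxPolyDP(k,3,True)[:,0].tolist())
# near edge & side edges of shelf via subpixel: contour in shelf rows
w=onplane(c,k,0.012)
np.save("k.npy",w)
# carrier: dark/brown inside jig
fill=np.zeros_like(jig);cv2.drawContours(fill,[k.reshape(-1,1,2)],-1,255,-1)
roi2=np.zeros_like(roi);roi2[194:244,328:390]=255
car=(fill>0)&(jig==0)&(roi2>0)
n,l,st,ce=cv2.connectedComponentsWithStats(car.astype(np.uint8));i=1+st[1:,4].argmax()
m=(l==i).astype(np.uint8);m=cv2.morphologyEx(m,cv2.MORPH_CLOSE,np.ones((5,5)))
kc=max(cv2.findContours(m,cv2.RETR_EXTERNAL,cv2.CHAIN_APPROX_NONE)[0],key=cv2.contourArea)
print(st[i],cv2.minAreaRect(kc))
W=onplane(c,kc[:,0,:],0.030)
r=cv2.minAreaRect((W[:,:2]*1000).astype(np.float32));print("carrier",r)
np.set_printoptions(precision=4,suppress=True)
# shelf height profile
for v in (140,150,160,170,180,190,195,225,235,245):
    print(v,[P[v,u].round(4).tolist() for u in (335,350,365)])
E
```

```text
7713.0 [[375, 131], [312, 142], [310, 146], [316, 151], [306, 153], [308, 163], [314, 164], [329, 253], [398, 240], [383, 176], [380, 139], [373, 140]]
[ 331  196   55   45 1629] ((357.66845703125, 217.639892578125), (35.88355255126953, 48.71001052856445), 75.25643920898438)
carrier ((556.2678833007812, -114.29676818847656), (90.3675308227539, 121.035888671875), 15.883635520935059)
140 [[0.7507, -0.0551, 0.0419], [0.7457, -0.0917, 0.0602], [0.7483, -0.1295, 0.0536]]
150 [[0.7257, -0.0555, 0.0392], [0.7277, -0.0934, 0.0345], [0.7289, -0.1314, 0.0326]]
160 [[0.7023, -0.056, 0.0307], [0.7048, -0.0943, 0.0239], [0.704, -0.1318, 0.0292]]
170 [[0.6788, -0.0566, 0.0215], [0.6782, -0.0944, 0.0264], [0.6806, -0.1328, 0.0194]]
180 [[0.6535, -0.057, 0.0193], [0.6539, -0.095, 0.0203], [0.6547, -0.133, 0.0194]]
190 [[0.6278, -0.0574, 0.0187], [0.6298, -0.0956, 0.0126], [0.6313, -0.1341, 0.0086]]
195 [[0.6156, -0.0576, 0.0156], [0.6164, -0.0956, 0.015], [0.6181, -0.1341, 0.0095]]
225 [[0.537, -0.0582, 0.0276], [0.5382, -0.0958, 0.0241], [0.5386, -0.1332, 0.0252]]
235 [[0.5143, -0.059, 0.0097], [0.5119, -0.0955, 0.0321], [0.5151, -0.1344, 0.013]]
245 [[0.4892, -0.0594, 0.0068], [0.4892, -0.0969, 0.012], [0.4901, -0.1348, 0.0101]]
```

Run:
```python
from h import *
np.set_printoptions(precision=4,suppress=True)
d=pickle.load(open("cam0.pkl","rb"));c=d["top"]
im=cv2.cvtColor(c["image"],cv2.COLOR_BGR2GRAY).astype(float)
from scipy.ndimage import map_coordinates
# subpixel edge along lines given world guess
def edge(p0,p1,out,z=0.012,n=40,thr=110):
    """sample across pixel line p0-p1, outward pixel dir"""
    p0=np.array(p0,float);p1=np.array(p1,float);t=(p1-p0)/np.linalg.norm(p1-p0)
    o=np.array([t[1],-t[0]]);o*=np.sign(o@np.array(out))
    s=np.arange(-5,5,0.1);pts=[]
    for f in np.linspace(0.12,0.88,n):
        q=p0+f*(p1-p0)+s[:,None]*o
        val=map_coordinates(im,[q[:,1],q[:,0]],order=1)
        j=np.where((val[:-1]>thr)&(val[1:]<=thr))[0]
        if len(j): pts.append(q[j[-1]])
    pts=np.array(pts);W=onplane(c,pts,z)[:,:2]
    l=cv2.fitLine(W.astype(np.float32),cv2.DIST_HUBER,0,1e-4,1e-4).ravel()
    r=np.abs((W-l[2:])@np.array([-l[1],l[0]])).mean()
    return l[2:],l[:2],r
near=edge((329,253),(398,240),(0,1))
left=edge((320,207),(329,252),(-1,0))
right=edge((389,195),(398,239),(1,0))
for e in(near,left,right):
    print(e, np.degrees(np.arctan2(e[1][1],e[1][0])))
def isec(a,b):
    A=np.c_[a[1],-b[1]];t=np.linalg.solve(A,b[0]-a[0]);return a[0]+t[0]*a[1]
nl,nr=isec(near,left),isec(near,right);print(nl,nr,np.linalg.norm(nl-nr))
v=nl-nr;yw=np.arctan2(v[1],v[0])-np.pi/2
al=[np.arctan2(*(e[1]*np.sign(e[1][0]))[::-1]) for e in(left,right)]
yaw=(2*yw+al[0]+al[1])/4;print(np.degrees([yw,*al,yaw]))
x=np.array([np.cos(yaw),np.sin(yaw)]);foot=(nl+nr)/2+0.13*x;print("foot",foot)
J=np.array([*foot,0.012,yaw]);np.save("jig.npy",J)
def S(a,b,h):  # slide coords -> world
    y=np.array([-x[1],x[0],0]);X=np.array([x[0],x[1],0]);c_,s_=np.cos(np.radians(10)),np.sin(np.radians(10))
    return np.array([*foot,0.012])+a*(c_*X+s_*np.array([0,0,1]))+b*y+h*(-s_*X+c_*np.array([0,0,1]))
img=cv2.resize(c["image"],None,fx=1,fy=1).copy()
for cn in("top","scene"):
    cc=d[cn];pts={"crL":S(0,.09,0),"crR":S(0,-.09,0),"f":S(0,0,0),"tL":S(.155,.085,0),"tR":S(.155,-.085,0),"stp":S(.125,0,.022),"hinge":S(.027,.072,.015),"k1.9":S(.027,.072-.041*np.cos(1.9),.015+.041*np.sin(1.9))}
    x0,y0=(295,125) if cn=="top" else (215,245)
    h,w=(132,120) if cn=="top" else (130,160)
    a=cv2.resize(cc["image"][y0:y0+h,x0:x0+w],None,fx=4.5,fy=4.5,interpolation=cv2.INTER_CUBIC)
    for n,p in pts.items():
        u=(proj(cc,p)[0]-[x0,y0]+.5)*4.5;cv2.circle(a,tuple(int(t) for t in u),3,(0,0,255),-1);cv2.putText(a,n,tuple(int(t)+4 for t in u),0,.45,(255,0,0),1)
    cv2.imwrite(f"pics/chk_{cn}.png",a)
```

```text
(array([ 0.4846, -0.1364], dtype=float32), array([ 0.2015, -0.9795], dtype=float32), np.float64(0.0002802366372803121)) -78.37321
(array([ 0.5246, -0.0304], dtype=float32), array([0.9803, 0.1977], dtype=float32), np.float64(0.00033445204190220664)) 11.4004345
(array([ 0.5626, -0.2078], dtype=float32), array([0.9793, 0.2024], dtype=float32), np.float64(0.00024753286982013136)) 11.679708
[ 0.4652 -0.0424] [ 0.5018 -0.2204] 0.18168111
[11.6268 11.4004 11.6797 11.5834]
foot [ 0.6109 -0.1053]
```

View pics/chk_top.png

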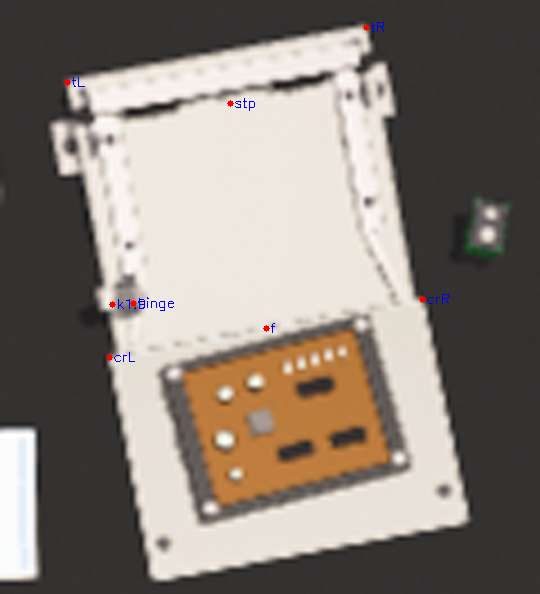

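View pics/chk_scene.png

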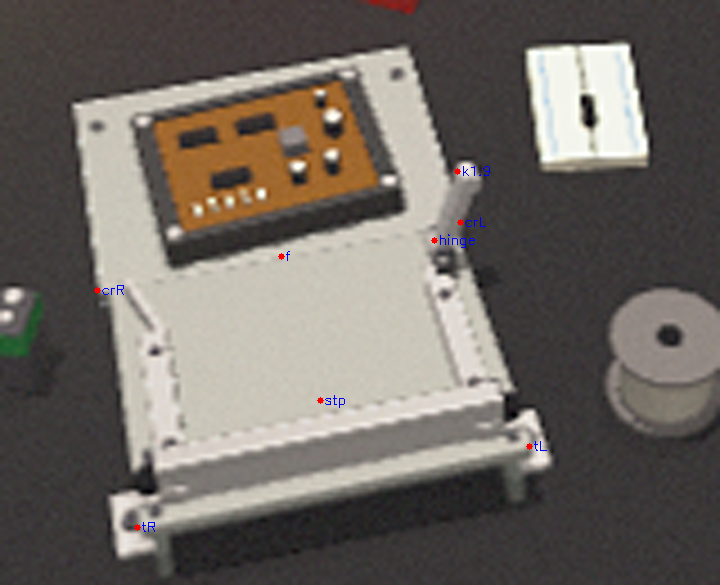

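```bash
cat >> h.py <<'E'
from scipy.spatial.transform import Rotation as Ro
J=np.load("jig.npy") if __import__("os").path.exists("jig.npy") else None
c10,s10=np.cos(np.radians(10)),np.sin(np.radians(10))
X=np.array([np.cos(J[3]),np.sin(J[3]),0]);Y=np.array([-X[1],X[0],0]);Z=np.array([0,0,1.])
SX=c10*X+s10*Z;SN=-s10*X+c10*Z;F=J[:3]
def S(a,b,h): return F+a*SX+b*Y+h*SN      # slide coords
def L(a,b,h): return F+a*X+b*Y+h*Z        # shelf coords
def toS(p): q=np.asarray(p)-F; return np.array([q@SX,q@Y,q@SN])
def toL(p): q=np.asarray(p)-F; return np.array([q@X,q@Y,q@Z])
def Rt(sign=1,tilt=1):
    x=-SN if tilt else -Z; y=sign*Y; return np.c_[x,y,np.cross(x,y)]
def plan(s,p,R,N):
    R0=Ro.from_euler("xyz",s["ee_rot"]).as_matrix();rel=Ro.from_matrix(R0.T@R);w=rel.as_rotvec()/N
    M=sum(Ro.from_rotvec(w*k).as_matrix() for k in range(N))
    d=np.linalg.solve(M,R0.T@(np.asarray(p)-s["tcp_pos"]))
    print("N",N,"d mm",(d*1000).round(2),"w",w.round(4),"deg",np.degrees(np.linalg.norm(w)).round(2));return d,w
E
python3 - <<'E'
from h import *;from bench import *
s=state();R0=Ro.from_euler("xyz",s["ee_rot"]).as_matrix();print(R0.round(3))
for sg in(1,-1):
    p=L(-.125,0.001,.04)+0.022*SN
    print(sg,p);plan(s,p,Rt(sg),19)
E
```

```text
[[-0.001  0.391  0.92 ]
 [-0.001  0.92  -0.391]
 [-1.    -0.001 -0.   ]]
1 [ 0.48449541 -0.13016725  0.07366577]
N 19 d mm [ 10.69 -30.98  17.81] w [-0.0317 -0.0089  0.0028] deg 1.89
-1 [ 0.48449541 -0.13016725  0.07366577]
N 19 d mm [ 6.76 19.99 42.88] w [0.1331 0.0037 0.0117] deg 7.66
```

Request:
jog_arm(
  targets=[
    [[0.0107,-0.031,0.0178],[-0.0317,-0.0089,0.0028]],
    [[0.0107,-0.031,0.0178],[-0.0317,-0.0089,0.0028]],
    [[0.0107,-0.031,0.0178],[-0.0317,-0.0089,0.0028]],
    [[0.0107,-0.031,0.0178],[-0.0317,-0.0089,0.0028]],
    [[0.0107,-0.031,0.0178],[-0.0317,-0.0089,0.0028]],
    [[0.0107,-0.031,0.0178],[-0.0317,-0.0089,0.0028]],
    [[0.0107,-0.031,0.0178],[-0.0317,-0.0089,0.0028]],
    [[0.0107,-0.031,0.0178],[-0.0317,-0.0089,0.0028]],
    [[0.0107,-0.031,0.0178],[-0.0317,-0.0089,0.0028]],
    [[0.0107,-0.031,0.0178],[-0.0317,-0.0089,0.0028]],
    [[0.0107,-0.031,0.0178],[-0.0317,-0.0089,0.0028]],
    [[0.0107,-0.031,0.0178],[-0.0317,-0.0089,0.0028]],
    [[0.0107,-0.031,0.0178],[-0.0317,-0.0089,0.0028]],
    [[0.0107,-0.031,0.0178],[-0.0317,-0.0089,0.0028]],
    [[0.0107,-0.031,0.0178],[-0.0317,-0.0089,0.0028]],
    [[0.0107,-0.031,0.0178],[-0.0317,-0.0089,0.0028]],
  ],
  grip=82,
)

```text
t: 1.43
tcp_pos: [0.4148, -0.0481, 0.0968]
ee_rot: [0.05, 1.423, 0.157]
ft_force: [1.2, 0.4, -0.5]
gripper_width: 0.0703
```

Run:
```python
from h import *;from bench import *
s=state();print(s["t"],s["tcp_pos"],s["gripper_width"],s["ft_force"])
for i in (3,4,5): plan(s,L(-.125,0.001,.04)+0.022*SN,Rt(1),i)
```

```text
1.4333 [ 0.41478582 -0.04812363  0.09676637] 0.0703170882538936 [ 1.17506744  0.36138698 -0.46579906]
N 3 d mm [ 10.45 -30.35  17.82] w [-0.0316 -0.0088  0.0026] deg 1.88
N 4 d mm [  7.85 -22.82  13.26] w [-0.0237 -0.0066  0.002 ] deg 1.41
N 5 d mm [  6.28 -18.28  10.56] w [-0.0189 -0.0053  0.0016] deg 1.13
```

Request:
jog_arm(
  targets=[
    [[0.0079,-0.0228,0.0133],[-0.0237,-0.0066,0.002]],
    [[0.0079,-0.0228,0.0133],[-0.0237,-0.0066,0.002]],
    [[0.0079,-0.0228,0.0133],[-0.0237,-0.0066,0.002]],
    [[0.0079,-0.0228,0.0133],[-0.0237,-0.0066,0.002]],
    [[0,0,0],[0,0,0]],
  ],
)

```text
t: 1.85
tcp_pos: [0.4863, -0.1313, 0.0733]
ee_rot: [-0.007, 1.395, 0.194]
ft_force: [0.1, 0.9, 0.5]
gripper_width: 0.0698
```

Run:
```python
from h import *;from bench import *
s=state();print(s["t"],s["tcp_pos"],s["gripper_width"],s["ft_force"]);R=Ro.from_euler("xyz",s["ee_rot"]).as_matrix()
plan(s,L(-.125,0.001,.04)+0.022*SN,Rt(1),1)
for n in("top","scene"):
    c=read_camera(n);print(n)
    for nm,q in (("tcp",s["tcp_pos"]),("tip",s["tcp_pos"]+.022*R[:,0]),("tipL",s["tcp_pos"]+.022*R[:,0]+.035*R[:,1]),("tipR",s["tcp_pos"]+.022*R[:,0]-.035*R[:,1])):
        u=proj(c,q)[0];print(nm,u.round(1));cv2.circle(c["image"],tuple(int(round(t)) for t in u),1,(0,0,255),-1)
    u=proj(c,s["tcp_pos"])[0].astype(int)
    a=c["image"][u[1]-70:u[1]+60,u[0]-80:u[0]+80];cv2.imwrite(f"pics/h1{n}.png",cv2.resize(a,None,fx=4.5,fy=4.5,interpolation=cv2.INTER_CUBIC))
```

```text
1.85 [ 0.48625746 -0.13133258  0.07326702] 0.06983346872533956 [0.07666737 0.85327277 0.47551184]
N 1 d mm [-0.66  1.49 -1.4 ] w [-0.0015  0.001   0.0014] deg 0.13
top
tcp [365.8 243.5]
tip [364.7 243. ]
tipL [350.7 245.6]
tipR [378.8 240.4]
scene
tcp [265.9 243. ]
tip [267.  250.8]
tipL [281.7 248.4]
tipR [252.  253.3]
```

View pics/h1scene.png

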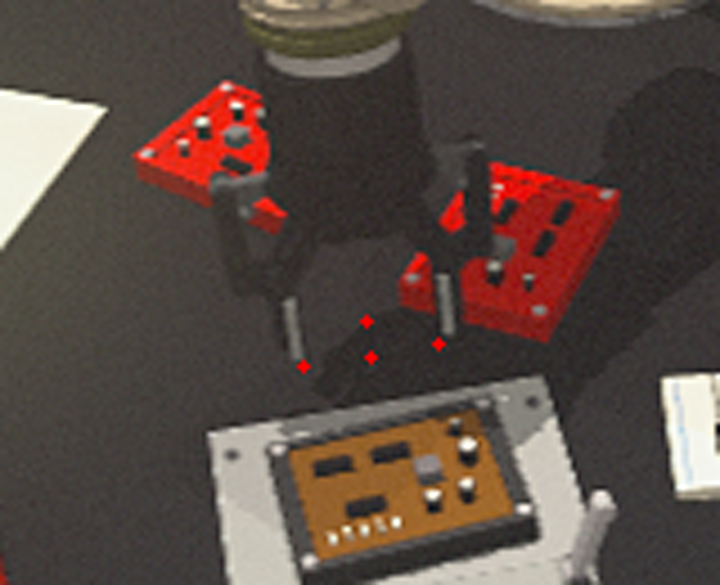

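View pics/h1top.png

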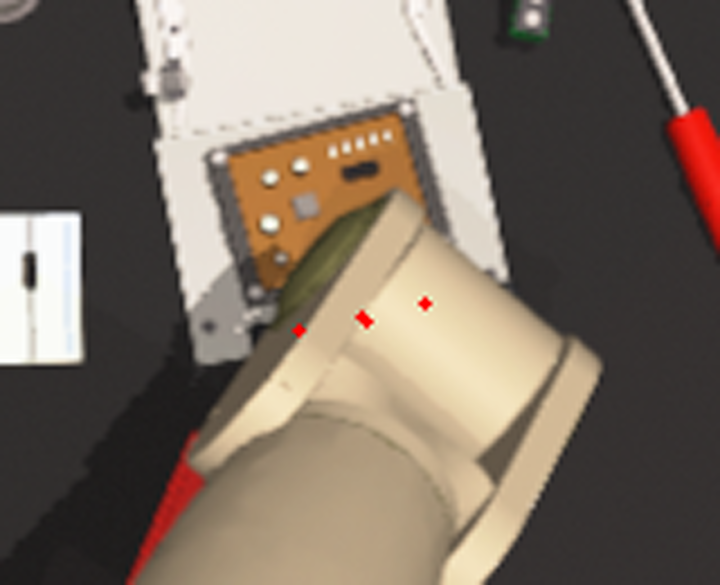

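Request:
jog_arm(
  targets=[
    [[0.0074,0.0005,-0.0016],[-0.0015,0.001,0.0014]],
    [[0.0074,0.0005,-0.0016],[0,0,0]],
    [[0.0074,0.0005,-0.0016],[0,0,0]],
    [[0.0074,0,-0.0016],[0,0,0]],
    [[0.0074,0,-0.0016],[0,0,0]],
    [[0,0,0],[0,0,0]],
  ],
)

```text
t: 2.45
tcp_pos: [0.4816, -0.1264, 0.0346]
ee_rot: [0.018, 1.399, 0.222]
ft_force: [0.5, -0.9, 0.1]
gripper_width: 0.0699
```

```bash
cat > st.py <<'E'
from h import *;from bench import *
s=state();R=Ro.from_euler("xyz",s["ee_rot"]).as_matrix();f=s["ft_force"]
print("t",s["t"].round(2),"S mm",(toS(s["tcp_pos"])*1e3).round(2),"L",(toL(s["tcp_pos"])*1e3).round(2),"tip17 L",(toL(s["tcp_pos"]+.017*R[:,0])*1e3).round(1),"F SX,Y,SN",np.array([f@SX,f@Y,f@SN]).round(2),"T",np.array([s["ft_torque"]@SX,s["ft_torque"]@Y,s["ft_torque"]@SN]).round(3),"w",s["gripper_width"].round(4),"roterr",Ro.from_matrix(R.T@Rt(1)).as_rotvec().round(4))
E
python3 st.py
python3 - <<'E'
from h import *;from bench import *
s=state();c=read_camera("scene");R=Ro.from_euler("xyz",s["ee_rot"]).as_matrix()
a=c["image"][215:315,210:350];cv2.imwrite("pics/h2.png",cv2.resize(a,None,fx=5,fy=5,interpolation=cv2.INTER_CUBIC))
E
```

```text
Traceback (most recent call last):
  File "st.py", line 3, in <module>
    print("t",s["t"].round(2),"S mm",(toS(s["tcp_pos"])*1e3).round(2),"L",(toL(s["tcp_pos"])*1e3).round(2),"tip17 L",(toL(s["tcp_pos"]+.017*R[:,0])*1e3).round(1),"F SX,Y,SN",np.array([f@SX,f@Y,f@SN]).round(2),"T",np.array([s["ft_torque"]@SX,s["ft_torque"]@Y,s["ft_torque"]@SN]).round(3),"w",s["gripper_width"].round(4),"roterr",Ro.from_matrix(R.T@Rt(1)).as_rotvec().round(4))
              ^^^^^^^^^^^^
AttributeError: 'float' object has no attribute 'round'
```

View pics/h2.png

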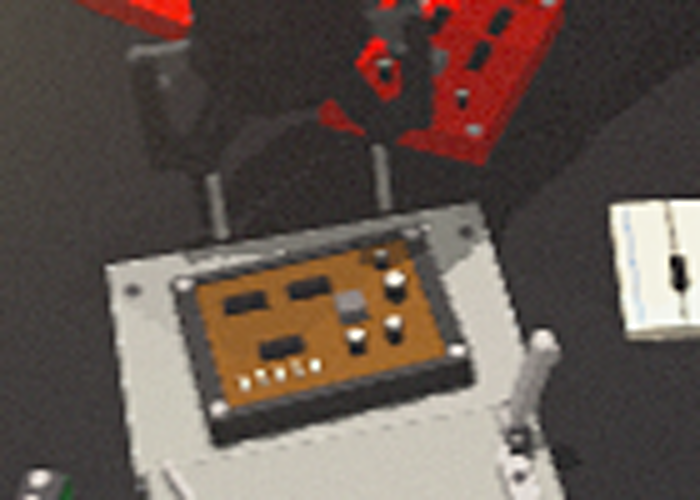

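```bash
sed -i 's/s\["t"\].round(2)/round(float(s["t"]),2)/; s/s\["gripper_width"\].round(4)/round(float(s["gripper_width"]),4)/' st.py; python3 st.py
python3 - <<'E'
from h import *;from bench import *
s=state();R=Ro.from_euler("xyz",s["ee_rot"]).as_matrix()
c=read_camera("scene")
for k in(12,17,22):
  for b in(.042,-.042): print(k,b,((proj(c,s["tcp_pos"]+k*1e-3*R[:,0]+b*R[:,1])[0]-[210,215]+.5)*5).round(0))
E
```

```text
t 2.5 S mm [-124.51    5.01   45.73] L [-130.56    5.01   23.41] tip17 L [-127.6    5.1    6.7] F SX,Y,SN [ 0.28 -0.33  0.03] T [-0.052  0.086  0.014] w 0.0699 roterr [ 0.0009 -0.0025 -0.0027]
12 0.042 [388. 200.]
12 -0.042 [215. 230.]
17 0.042 [389. 208.]
17 -0.042 [216. 238.]
22 0.042 [390. 217.]
22 -0.042 [218. 247.]
```

Request:
jog_arm(
  targets=[
    [[0.0005,-0.001,0.003],[0.0009,-0.0025,-0.0027]],
    [[0.0005,-0.001,0.003],[0,0,0]],
    [[0.0005,-0.001,0.003],[0,0,0]],
    [[0.0005,-0.001,0.003],[0,0,0]],
    [[0.0005,0,0.003],[0,0,0]],
    [[0.0005,0,0.003],[0,0,0]],
    [[0.0005,0,0.003],[0,0,0]],
    [[0.0005,0,0.003],[0,0,0]],
    [[0.0005,0,0.003],[0,0,0]],
  ],
)

```text
t: 3.3
tcp_pos: [0.5101, -0.1251, 0.0364]
ee_rot: [-0.005, 1.396, 0.198]
ft_force: [-1.5, -0.3, 0.7]
gripper_width: 0.0698
```

```bash
python3 st.py
cat > shot.py <<'E'
import sys
from h import *;from bench import *
c=read_camera("scene");x0,y0,x1,y1=map(int,sys.argv[2:6]) if len(sys.argv)>2 else (210,215,350,375)
f=min(800/(x1-x0),600/(y1-y0))
cv2.imwrite(f"pics/{sys.argv[1]}.png",cv2.resize(c["image"][y0:y1,x0:x1],None,fx=f,fy=f,interpolation=cv2.INTER_CUBIC))
pickle.dump(c,open("last.pkl","wb"))
E
python3 shot.py p1
```

```text
t 3.3 S mm [-96.88   0.79  41.89] L [-102.68    0.79   24.43] tip17 L [-99.7   0.8   7.7] F SX,Y,SN [-1.38 -0.01  0.91] T [0.006 0.409 0.034] w 0.0698 roterr [0.0003 0.0007 0.0008]
```

View pics/p1.png

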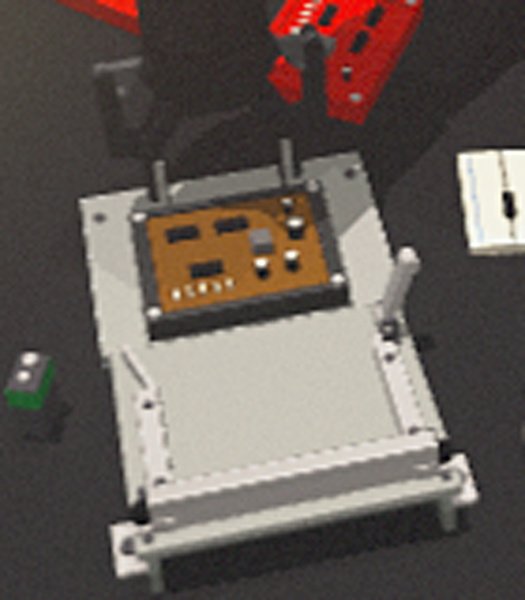

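Request:
jog_arm(
  targets=[
    [[0.0007,0,0.0039],[0,0,0]],
    [[0.0007,0,0.0039],[0,0,0]],
    [[0.0007,0,0.0039],[0,0,0]],
    [[0.0007,0,0.0039],[0,0,0]],
    [[0.0007,0,0.0039],[0,0,0]],
    [[0.0007,0,0.0039],[0,0,0]],
    [[0.0007,0,0.0039],[0,0,0]],
    [[0.0007,0,0.0039],[0,0,0]],
    [[0.0007,0,0.0039],[0,0,0]],
    [[0.0007,0,0.0039],[0,0,0]],
  ],
)

```text
t: 4.18
tcp_pos: [0.5492, -0.1173, 0.0364]
ee_rot: [-0.006, 1.395, 0.196]
ft_force: [-2.6, -0.6, -0.4]
gripper_width: 0.0703
```

```bash
python3 st.py; python3 shot.py p2
```

```text
t 4.18 S mm [-57.62   0.62  34.97] L [-62.81   0.62  24.43] tip17 L [-59.8   0.6   7.7] F SX,Y,SN [-2.66 -0.1   0.1 ] T [ 0.074  0.415 -0.023] w 0.0703 roterr [0.0001 0.0012 0.0011]
```

View pics/p2.png

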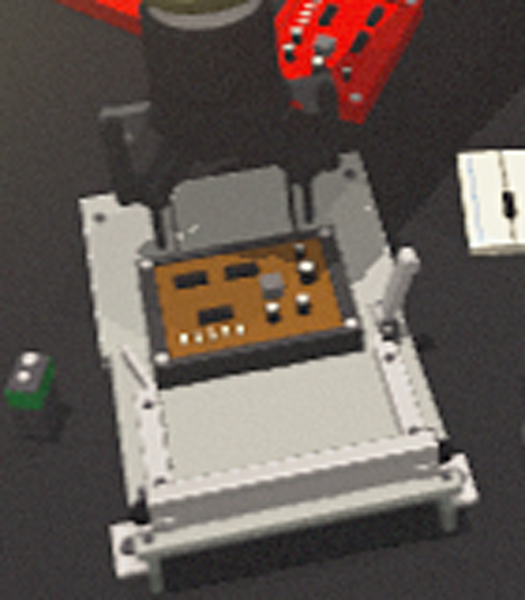

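Request:
jog_arm(
  targets=[
    [[0.0007,0,0.0039],[0,0,0]],
    [[0.0007,0,0.0039],[0,0,0]],
    [[0.0007,0,0.0039],[0,0,0]],
    [[0.0007,0,0.0039],[0,0,0]],
    [[0.0007,0,0.0039],[0,0,0]],
    [[0.0007,0,0.0039],[0,0,0]],
    [[0.0007,0,0.0039],[0,0,0]],
    [[0.0007,0,0.0039],[0,0,0]],
  ],
)

```text
t: 4.9
tcp_pos: [0.5802, -0.1108, 0.0363]
ee_rot: [-0.006, 1.395, 0.197]
ft_force: [-3.3, 0.5, 1.1]
gripper_width: 0.0701
```

```bash
python3 st.py; python3 shot.py p3
```

```text
t 4.9 S mm [-26.47   0.72  29.35] L [-31.16   0.72  24.31] tip17 L [-28.2   0.7   7.6] F SX,Y,SN [-2.92  1.19  1.59] T [0.342 0.569 0.15 ] w 0.0701 roterr [0.0002 0.001  0.0009]
```

View pics/p3.png

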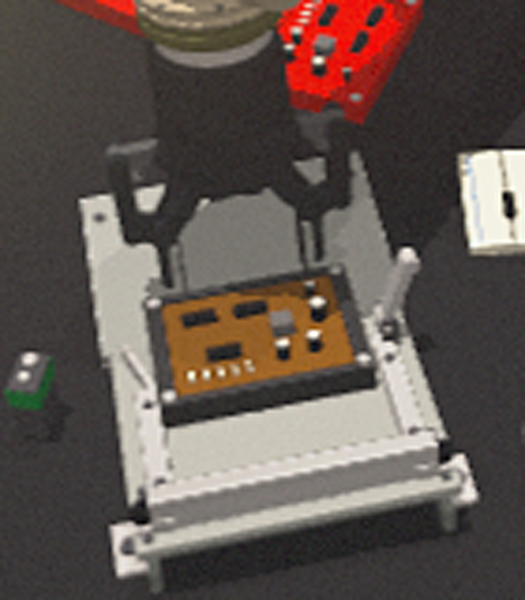

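Request:
jog_arm(
  targets=[
    [[0.0006,0,0.003],[0,0,0]],
    [[0.0006,0,0.003],[0,0,0]],
    [[0.0006,0,0.003],[0,0,0]],
    [[0.0006,0,0.003],[0,0,0]],
    [[0.0006,0,0.003],[0,0,0]],
  ],
)

```text
t: 5.37
tcp_pos: [0.5952, -0.108, 0.0362]
ee_rot: [-0.008, 1.395, 0.194]
ft_force: [-2.6, 0.6, 1.7]
gripper_width: 0.0697
```

```bash
python3 st.py; python3 shot.py p4
```

```text
t 5.37 S mm [-11.44   0.47  26.54] L [-15.87   0.47  24.15] tip17 L [-12.9   0.5   7.4] F SX,Y,SN [-2.15  1.07  2.06] T [ 0.078  0.547 -0.001] w 0.0697 roterr [0.     0.0014 0.0014]
```

View pics/p4.png

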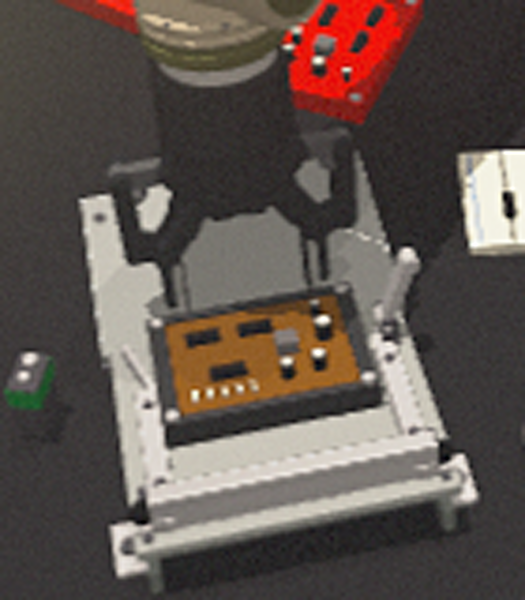

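Request:
jog_arm(
  targets=[
    [[0.0006,0,0.003],[0,0,0]],
    [[0.0006,0,0.003],[0,0,0]],
    [[0.0006,0,0.003],[0,0,0]],
    [[0.0006,0,0.003],[0,0,0]],
  ],
)

```text
t: 5.75
tcp_pos: [0.6072, -0.1056, 0.0359]
ee_rot: [-0.008, 1.395, 0.194]
ft_force: [-2.3, -1.4, 1.2]
gripper_width: 0.0701
```

```bash
python3 st.py; python3 shot.py p5 250 280 340 350;python3 - <<'E'
from h import *
c=pickle.load(open("last.pkl","rb"));P=cloud(c)
# carrier dark+brown: print slide coords of column profile through board centre
for u in (265,280,295,):
    print(u,[(v,*(toS(P[v,u])*1e3).round(0).astype(int)) for v in range(284,345,4)])
E
```

```text
t 5.75 S mm [ 0.57  0.43 24.15] L [-3.63  0.43 23.89] tip17 L [-0.7  0.4  7.1] F SX,Y,SN [-2.28 -0.9   1.65] T [0.01  0.5   0.092] w 0.0701 roterr [0.     0.0014 0.0014]
265 [(284, np.int64(-54), np.int64(-19), np.int64(12)), (288, np.int64(-43), np.int64(-20), np.int64(9)), (292, np.int64(-31), np.int64(-22), np.int64(8)), (296, np.int64(-17), np.int64(-24), np.int64(7)), (300, np.int64(-10), np.int64(-25), np.int64(2)), (304, np.int64(20), np.int64(-28), np.int64(16)), (308, np.int64(39), np.int64(-30), np.int64(22)), (312, np.int64(45), np.int64(-31), np.int64(16)), (316, np.int64(59), np.int64(-33), np.int64(17)), (320, np.int64(68), np.int64(-34), np.int64(14)), (324, np.int64(81), np.int64(-36), np.int64(16)), (328, np.int64(93), np.int64(-37), np.int64(17)), (332, np.int64(103), np.int64(-38), np.int64(15)), (336, np.int64(102), np.int64(-40), np.int64(3)), (340, np.int64(110), np.int64(-41), np.int64(1)), (344, np.int64(142), np.int64(-43), np.int64(22))]
280 [(284, np.int64(-46), np.int64(15), np.int64(11)), (288, np.int64(-35), np.int64(13), np.int64(8)), (292, np.int64(-23
[... 765 characters left out ...]
t64(37)), (292, np.int64(11), np.int64(40), np.int64(26)), (296, np.int64(15), np.int64(39), np.int64(19)), (300, np.int64(35), np.int64(36), np.int64(25)), (304, np.int64(51), np.int64(33), np.int64(28)), (308, np.int64(50), np.int64(32), np.int64(16)), (312, np.int64(76), np.int64(28), np.int64(28)), (316, np.int64(78), np.int64(27), np.int64(19)), (320, np.int64(88), np.int64(25), np.int64(17)), (324, np.int64(102), np.int64(23), np.int64(20)), (328, np.int64(103), np.int64(22), np.int64(10)), (332, np.int64(106), np.int64(21), np.int64(2)), (336, np.int64(136), np.int64(16), np.int64(21)), (340, np.int64(148), np.int64(14), np.int64(23)), (344, np.int64(147), np.int64(14), np.int64(11))]
```

View pics/p5.png

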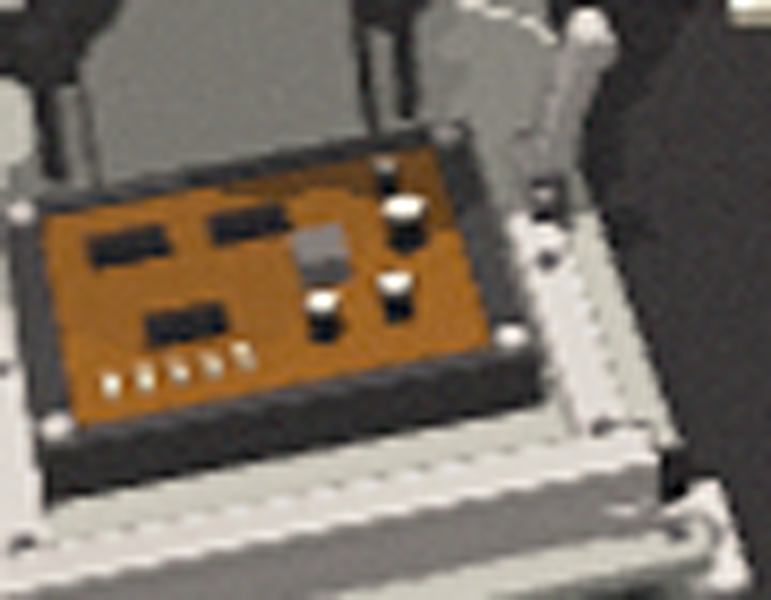

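Request:
jog_arm(
  targets=[
    [[0,0,0.0015],[0,0,0]],
    [[0,0,0.0015],[0,0.0014,0.0014]],
    [[0,0,0.0015],[0,0,0]],
    [[0,0,0.0015],[0,0,0]],
    [[0,0,0.001],[0,0,0]],
    [[0,0,0.001],[0,0,0]],
  ],
)

```text
t: 6.3
tcp_pos: [0.6147, -0.1039, 0.0372]
ee_rot: [0.001, 1.396, 0.204]
ft_force: [-1.1, 0.3, -0.5]
gripper_width: 0.0705
```

```bash
python3 st.py; python3 shot.py p6 250 280 340 350;python3 - <<'E'
from h import *
c=pickle.load(open("last.pkl","rb"));P=cloud(c)
for u in (262,270,280,290,300):
    print(u,[(v,*(toS(P[v,u])*1e3).round(0).astype(int).tolist()) for v in range(324,350,1)])
E
```

```text
t 6.3 S mm [ 8.3  0.6 24.1] L [ 3.99  0.6  25.18] tip17 L [6.9 0.6 8.4] F SX,Y,SN [-1.12  0.51 -0.31] T [-0.049  0.391 -0.005] w 0.0705 roterr [ 0.0001 -0.0002 -0.0003]
262 [(324, 81, -41, 18), (325, 83, -42, 17), (326, 87, -42, 17), (327, 89, -43, 17), (328, 93, -43, 18), (329, 96, -43, 18), (330, 99, -44, 18), (331, 98, -44, 15), (332, 103, -44, 17), (333, 107, -45, 18), (334, 108, -45, 16), (335, 109, -45, 15), (336, 111, -46, 14), (337, 109, -46, 9), (338, 108, -46, 6), (339, 111, -47, 6), (340, 107, -47, -1), (341, 113, -47, 3), (342, 135, -48, 22), (343, 139, -48, 23), (344, 141, -48, 22), (345, 144, -49, 23), (346, 144, -49, 21), (347, 145, -49, 19), (348, 148, -50, 19), (349, 148, -50, 17)]
270 [(324, 85, -26, 17), (325, 87, -26, 17), (326, 90, -27, 17), (327, 94, -27, 17), (328, 98, -27, 18), (329, 100, -28, 18), (330, 103, -28, 18), (331, 106, -29, 18), (332, 108, -29, 18), (333, 107, -29, 14), (334, 108, -30, 12), (335, 108, -30, 9), (336, 110, -30, 9), (337, 109, -30, 6), (338, 110, -31, 4), (339, 110, -31, 1), (340, 113, -31, 1), (341, 138, -33, 23), (342, 139, -33, 22),
[... 994 characters left out ...]
 (340, 146, 5, 23), (341, 146, 5, 20), (342, 145, 5, 17), (343, 146, 4, 15), (344, 146, 4, 13), (345, 146, 4, 10), (346, 147, 3, 9), (347, 145, 3, 4), (348, 146, 3, 2), (349, 147, 3, 1)]
300 [(324, 103, 32, 18), (325, 106, 32, 18), (326, 107, 32, 17), (327, 110, 31, 17), (328, 111, 31, 15), (329, 112, 30, 13), (330, 108, 31, 6), (331, 109, 30, 5), (332, 110, 30, 3), (333, 111, 30, 2), (334, 112, 29, 0), (335, 138, 26, 23), (336, 139, 26, 21), (337, 142, 25, 22), (338, 147, 24, 24), (339, 146, 24, 21), (340, 147, 24, 19), (341, 145, 24, 15), (342, 147, 24, 14), (343, 146, 23, 10), (344, 148, 23, 9), (345, 146, 23, 5), (346, 147, 23, 3), (347, 149, 22, 3), (348, 150, 22, 1), (349, 154, 21, 2)]
```

View pics/p6.png

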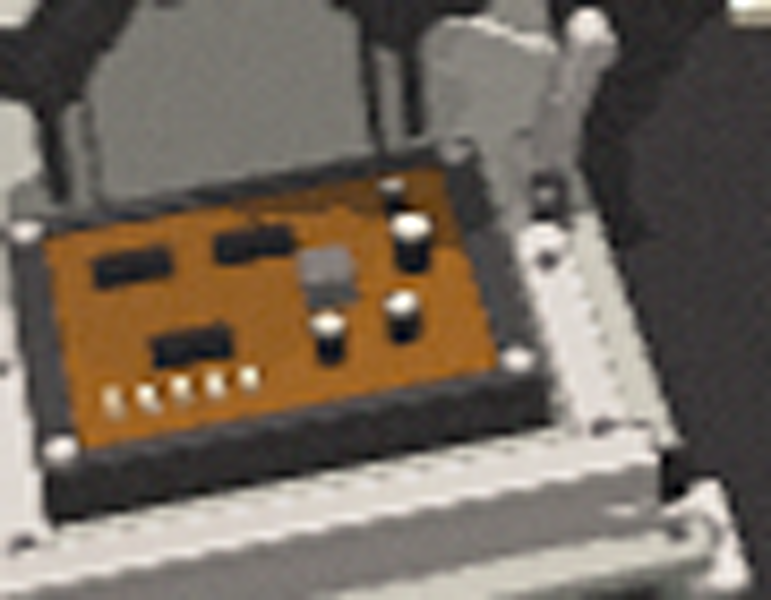

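Request:
jog_arm(
  targets=[
    [[0,0,0.001],[0,0,0]],
    [[0,0,0.001],[0,0,0]],
    [[0,0,0.001],[0,0,0]],
    [[0,0,0.001],[0,0,0]],
    [[0,0,0.001],[0,0,0]],
    [[0,0,0.001],[0,0,0]],
    [[0,0,0.001],[0,0,0]],
    [[0,0,0.001],[0,0,0]],
    [[0,0,0.001],[0,0,0]],
    [[0,0,0.0005],[0,0,0]],
    [[0,0,0.0005],[0,0,0]],
  ],
)

```text
t: 7.27
tcp_pos: [0.6243, -0.1019, 0.0389]
ee_rot: [0.001, 1.396, 0.203]
ft_force: [-1.1, -0.1, -1.5]
gripper_width: 0.0699
```

```bash
python3 st.py
```

```text
t 7.27 S mm [18.29  0.58 24.13] L [13.82  0.58 26.94] tip17 L [16.8  0.6 10.2] F SX,Y,SN [-1.35  0.11 -1.24] T [-0.035  0.372  0.028] w 0.0699 roterr [ 0.0002 -0.0002 -0.0002]
```

Request:
jog_arm(
  targets=[
    [[0,0,0.0005],[0,0,0]],
    [[0,0,0.0005],[0,0,0]],
    [[0,0,0.0005],[0,0,0]],
    [[0,0,0.0005],[0,0,0]],
    [[0,0,0.0005],[0,0,0]],
    [[0,0,0.0005],[0,0,0]],
  ],
)

```text
t: 7.77
tcp_pos: [0.6272, -0.1013, 0.0395]
ee_rot: [0.001, 1.396, 0.203]
ft_force: [-1.7, 0.2, -1.1]
gripper_width: 0.07
```

```bash
python3 st.py; python3 shot.py p7 250 280 340 350
```

```text
t 7.77 S mm [21.28  0.58 24.16] L [16.76  0.58 27.49] tip17 L [19.7  0.6 10.7] F SX,Y,SN [-1.8   0.5  -0.84] T [-0.059  0.401 -0.041] w 0.07 roterr [ 0.0001 -0.0001 -0.0002]
```

View pics/p7.png

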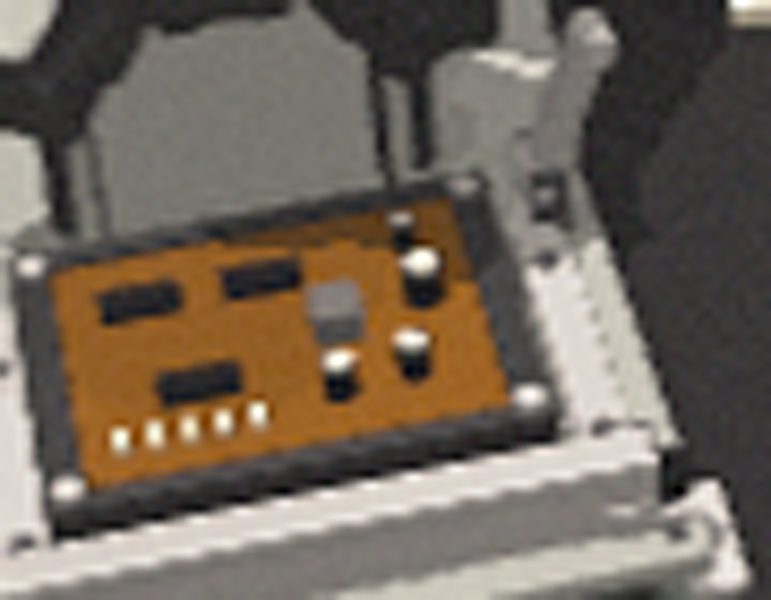

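Request:
jog_arm(
  targets=[
    [[0,0,0.0005],[0,0,0]],
    [[0,0,0.0005],[0,0,0]],
    [[0,0,0.0005],[0,0,0]],
    [[0,0,0.0005],[0,0,0]],
    [[0,0,0.0005],[0,0,0]],
  ],
)

```text
t: 8.23
tcp_pos: [0.6296, -0.1009, 0.0399]
ee_rot: [0.001, 1.396, 0.203]
ft_force: [-1.7, 0.4, -1.4]
gripper_width: 0.07
```

```bash
python3 st.py
```

```text
t 8.23 S mm [23.79  0.56 24.16] L [19.23  0.56 27.93] tip17 L [22.2  0.6 11.2] F SX,Y,SN [-1.79  0.78 -1.1 ] T [-0.035  0.348 -0.016] w 0.07 roterr [ 0.0002 -0.0002 -0.0002]
```

Request:
jog_arm(
  targets=[
    [[0,0,0.0005],[0,0,0]],
    [[0,0,0.0005],[0,0,0]],
    [[0,0,0.0005],[0,0,0]],
    [[0,0,0.0005],[0,0,0]],
  ],
)

```text
t: 8.57
tcp_pos: [0.6315, -0.1004, 0.0403]
ee_rot: [0.001, 1.396, 0.203]
ft_force: [-1.4, -0.5, -1.1]
gripper_width: 0.0701
```

```bash
python3 st.py
```

```text
t 8.57 S mm [25.78  0.61 24.14] L [21.19  0.61 28.25] tip17 L [24.1  0.6 11.5] F SX,Y,SN [-1.68 -0.25 -0.82] T [ 0.056  0.439 -0.038] w 0.0701 roterr [ 0.0002 -0.0002 -0.0002]
```

Request:
jog_arm(
  targets=[
    [[0,0,0.0004],[0,0,0]],
    [[0,0,0.0004],[0,0,0]],
    [[0,0,0.0004],[0,0,0]],
  ],
)

```text
t: 8.82
tcp_pos: [0.6327, -0.1002, 0.0404]
ee_rot: [0.001, 1.396, 0.203]
ft_force: [-2.5, 0.7, -1.1]
gripper_width: 0.07
```

```bash
python3 st.py; python3 shot.py p8 250 280 340 350
```

```text
t 8.82 S mm [26.96  0.58 24.13] L [22.36  0.58 28.45] tip17 L [25.3  0.6 11.7] F SX,Y,SN [-2.48  1.18 -0.73] T [-0.062  0.411 -0.017] w 0.07 roterr [ 0.0001 -0.0002 -0.0002]
```

View pics/p8.png

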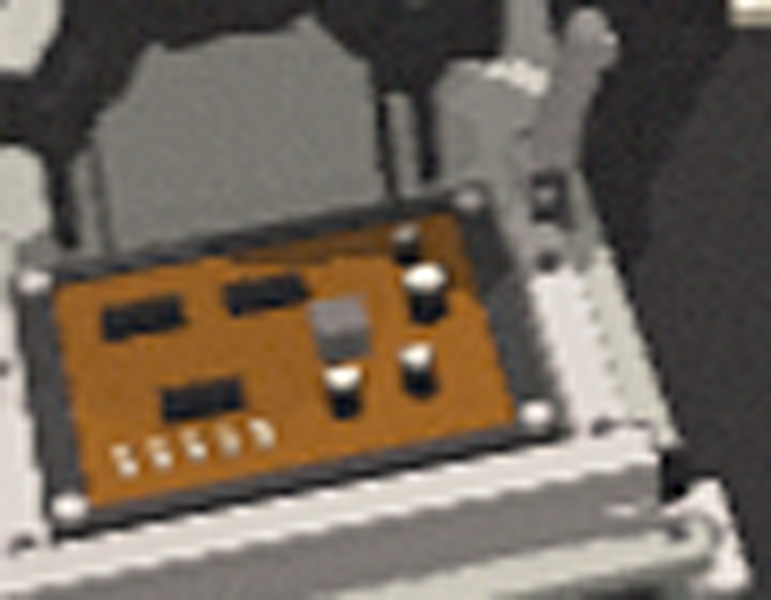

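Still sliding freely, no stop contact yet. I'll carry on in small steps.

Request:
jog_arm(
  targets=[
    [[0,0,0.0003],[0,0,0]],
    [[0,0,0.0003],[0,0,0]],
    [[0,0,0.0003],[0,0,0]],
  ],
)

```text
t: 9.12
tcp_pos: [0.6335, -0.1001, 0.0406]
ee_rot: [0.001, 1.396, 0.203]
ft_force: [-2.2, -0.2, -0.7]
gripper_width: 0.0701
```

```bash
python3 st.py
```

```text
t 9.12 S mm [27.83  0.57 24.16] L [23.22  0.57 28.62] tip17 L [26.2  0.6 11.9] F SX,Y,SN [-2.25  0.27 -0.27] T [-0.038  0.433  0.029] w 0.0701 roterr [ 0.0001 -0.0002 -0.0002]
```

Request:
jog_arm(
  targets=[
    [[0,0,0.0003],[0,0,0]],
    [[0,0,0.0003],[0,0,0]],
    [[0,0,0.0003],[0,0,0]],
  ],
)

```text
t: 9.37
tcp_pos: [0.6344, -0.0999, 0.0408]
ee_rot: [0.001, 1.396, 0.203]
ft_force: [-2.4, -0.1, -0.9]
gripper_width: 0.0702
```

```bash
python3 st.py
```

```text
t 9.37 S mm [28.78  0.58 24.16] L [24.15  0.58 28.79] tip17 L [27.1  0.6 12.1] F SX,Y,SN [-2.52  0.35 -0.48] T [ 0.001  0.417 -0.079] w 0.0702 roterr [ 0.0002 -0.0001 -0.0002]
```

Request:
jog_arm(
  targets=[
    [[0,0,0.0003],[0,0,0]],
    [[0,0,0.0003],[0,0,0]],
    [[0,0,0.0003],[0,0,0]],
  ],
)

```text
t: 9.62
tcp_pos: [0.6353, -0.0997, 0.0409]
ee_rot: [0.001, 1.396, 0.203]
ft_force: [-1.9, 0.4, -1.3]
gripper_width: 0.0703
```

```bash
python3 st.py; python3 shot.py p9 250 280 340 350
```

```text
t 9.62 S mm [29.67  0.57 24.15] L [25.03  0.57 28.93] tip17 L [28.   0.6 12.2] F SX,Y,SN [-1.98  0.79 -1.02] T [-0.029  0.379 -0.017] w 0.0703 roterr [ 0.0002 -0.0001 -0.0002]
```

View pics/p9.png

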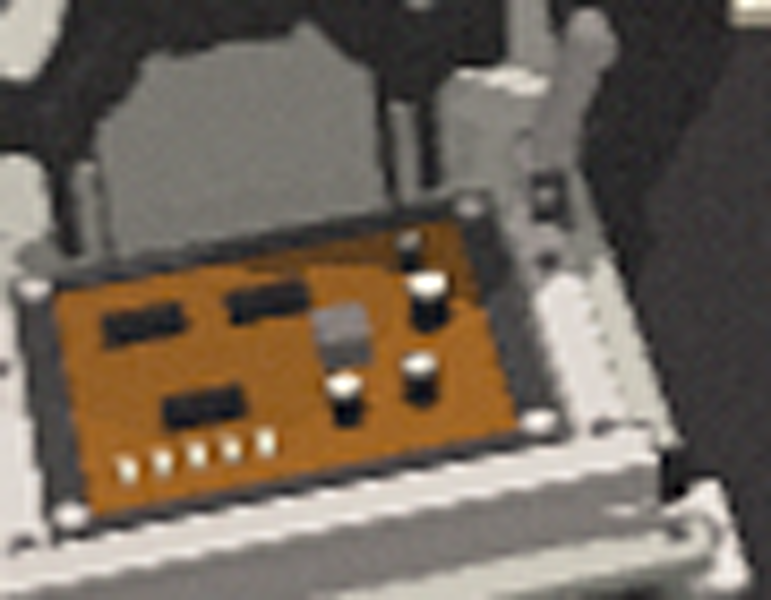

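Request:
jog_arm(
  targets=[
    [[0,0,0.0003],[0,0,0]],
    [[0,0,0.0003],[0,0,0]],
    [[0,0,0.0003],[0,0,0]],
  ],
)

```text
t: 9.92
tcp_pos: [0.6356, -0.0997, 0.0409]
ee_rot: [0.002, 1.398, 0.205]
ft_force: [-7.8, -1.2, 1.9]
gripper_width: 0.07
```

```bash
python3 st.py
```

```text
t 9.92 S mm [29.97  0.54 24.08] L [25.33  0.54 28.92] tip17 L [28.3  0.5 12.2] F SX,Y,SN [-7.47  0.35  3.24] T [-0.183  1.249  0.048] w 0.07 roterr [ 0.0004 -0.0018 -0.0005]
```

Request:
jog_arm(
  targets=[
    [[0,0,0.0003],[0,0,0]],
    [[0,0,0.0003],[0,0,0]],
  ],
)

```text
t: 10.08
tcp_pos: [0.6357, -0.0997, 0.0409]
ee_rot: [0.004, 1.399, 0.207]
ft_force: [-9.5, -3.1, 3.0]
gripper_width: 0.0698
```

```bash
python3 st.py
```

```text
t 10.08 S mm [30.05  0.52 24.06] L [25.42  0.52 28.91] tip17 L [28.3  0.5 12.2] F SX,Y,SN [-9.22 -1.18  4.71] T [-0.232  1.721  0.123] w 0.0698 roterr [ 0.0005 -0.0031 -0.0008]
```

Contact with the stop at TCP s≈30. I'm easing off at once.

Request:
jog_arm(
  targets=[
    [[0,0,-0.0006],[0,0,0]],
    [[0,0,-0.0006],[0,0,0]],
    [[0,0,-0.0004],[0,0,0]],
    [[0,0,0],[0,0,0]],
  ],
)

```text
t: 10.42
tcp_pos: [0.6354, -0.0997, 0.0411]
ee_rot: [-0.001, 1.396, 0.201]
ft_force: [-1.0, -0.3, -0.9]
gripper_width: 0.07
```

```bash
python3 st.py; python3 shot.py p10 250 280 340 350
```

```text
t 10.42 S mm [29.84  0.52 24.29] L [25.17  0.52 29.1 ] tip17 L [28.1  0.5 12.4] F SX,Y,SN [-1.13 -0.05 -0.67] T [-0.052  0.211  0.057] w 0.07 roterr [0.0001 0.0007 0.0002]
```

View pics/p10.png

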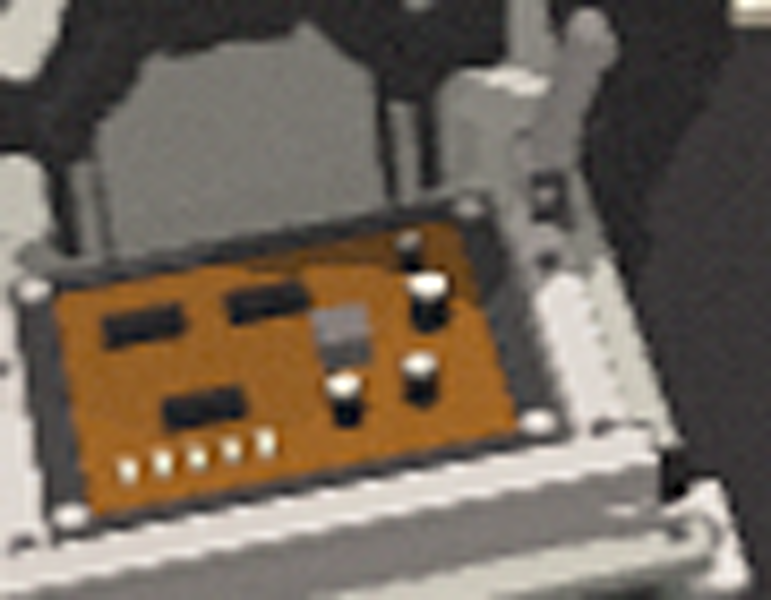

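Request:
jog_arm(
  targets=[
    [[0,0,-0.001],[0,0,0]],
    [[0,0,-0.002],[0,0,0]],
    [[0,0,-0.003],[0,0,0]],
    [[-0.01,0,0],[0,0,0]],
    [[-0.02,0,0],[0,0,0]],
    [[-0.025,0,0],[0,0,0]],
    [[-0.02,0,0],[0,0,0]],
    [[0,0,0],[0,0,0]],
  ],
  grip=82,
)

```text
t: 11.13
tcp_pos: [0.6179, -0.1043, 0.1189]
ee_rot: [-0.023, 1.39, 0.18]
ft_force: [0.2, 0.2, -1.1]
gripper_width: 0.0698
```

```bash
python3 st.py; python3 shot.py p11 250 270 340 340;python3 - <<'E'
from h import *;from bench import *
c=pickle.load(open("last.pkl","rb"));C,d,_=rays(c,[[318.6,283.5]])
for s0 in(28,33):
    t=((S(s0*1e-3,0,0)-C)@SX)/(d[0]@SX);q=toS(C+t*d[0])*1e3;print(s0,q.round(1),np.arctan2(q[2]-15,72-q[1]).round(3),np.hypot(q[2]-15,q[1]-72))
P=cloud(c)
print([(u,v,(toS(P[v,u])*1e3).round(0).astype(int).tolist()) for v in(281,283,285,290,295) for u in(314,316,318,320)])
E
```

```text
t 11.13 S mm [ 25.56  -0.48 104.09] L [  7.1   -0.48 106.95] tip17 L [10.2 -0.5 90.2] F SX,Y,SN [ 0.02  0.15 -1.11] T [-0.017  0.067  0.089] w 0.0698 roterr [0.0006 0.0062 0.004 ]
28 [28.  90.  51.3] 2.032 40.54722919408694
33 [33.  89.1 55.3] 1.971 43.80593907379805
[(314, 281, [-48, 94, 0]), (316, 281, [-49, 99, -2]), (318, 281, [28, 89, 59]), (320, 281, [26, 94, 56]), (314, 283, [-33, 91, 6]), (316, 283, [27, 85, 53]), (318, 283, [32, 88, 56]), (320, 283, [34, 92, 57]), (314, 285, [-29, 90, 3]), (316, 285, [33, 83, 53]), (318, 285, [39, 86, 57]), (320, 285, [36, 91, 53]), (314, 290, [32, 78, 40]), (316, 290, [37, 82, 42]), (318, 290, [38, 86, 43]), (320, 290, [-18, 102, -6]), (314, 295, [38, 77, 31]), (316, 295, [39, 81, 31]), (318, 295, [-7, 94, -9]), (320, 295, [-6, 98, -10])]
```

View pics/p11.png

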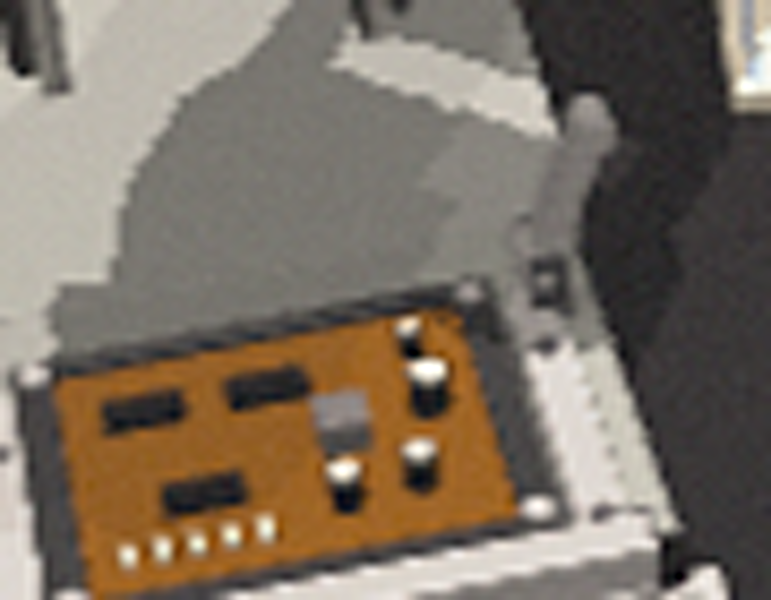

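Request:
jog_arm(
  targets=[
    [[0,0.02,0],[0,0.003,0.002]],
    [[0,0.026,0.0005],[0,0,0]],
    [[0,0.026,0.0005],[0,0,0]],
    [[0,0.026,0],[0,0,0]],
    [[0,0.022,0],[0,0,0]],
    [[0,0.01,0],[0,0,0]],
    [[0,0,0],[0,0,0]],
    [[0,0,0],[0,0,0]],
  ],
  grip=0,
)

```text
t: 11.85
tcp_pos: [0.5915, 0.0236, 0.1139]
ee_rot: [0.012, 1.4, 0.214]
ft_force: [0.1, -0.5, -0.2]
gripper_width: 0.0002
```

```bash
python3 st.py; python3 shot.py p12 250 240 370 330
```

```text
t 11.85 S mm [ 24.53 130.18  99.19] L [  6.93 130.18 101.94] tip17 L [  9.8 130.2  85.2] F SX,Y,SN [ 0.   -0.55 -0.18] T [ 0.01   0.047 -0.018] w 0.0002 roterr [ 0.0006 -0.0034 -0.0021]
```

View pics/p12.png

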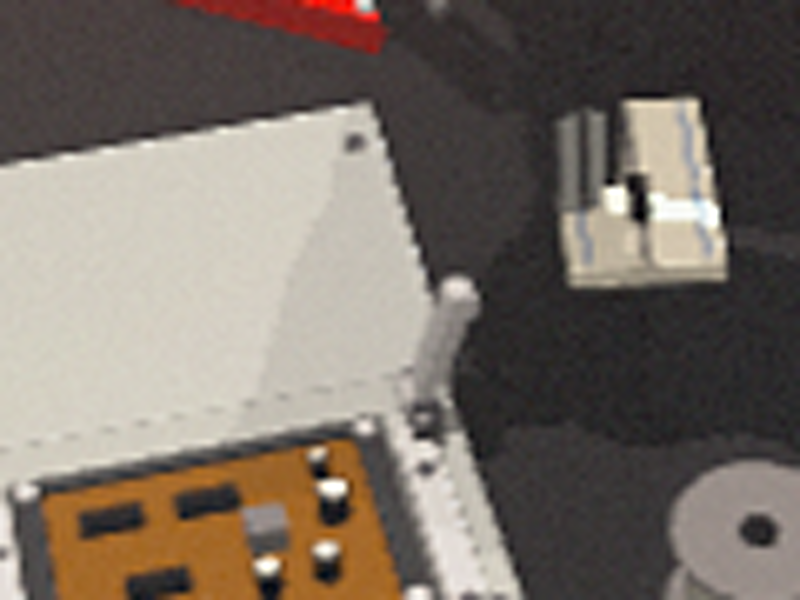

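Request:
jog_arm(
  targets=[
    [[0.01,0,0.0005],[0.0006,-0.0034,-0.0021]],
    [[0.012,0,0.0005],[0,0,0]],
    [[0.01,0,0.0005],[0,0,0]],
    [[0.007,0,0.0005],[0,0,0]],
    [[0,0,0],[0,0,0]],
  ],
)

```text
t: 12.32
tcp_pos: [0.5994, 0.0257, 0.0737]
ee_rot: [0.009, 1.399, 0.21]
ft_force: [-0.7, 0.2, 0.5]
gripper_width: -0.0004
```

```bash
python3 st.py; python3 shot.py p13 270 230 370 305
python3 - <<'E'
from h import *;from bench import *
s=state();R=Ro.from_euler("xyz",s["ee_rot"]).as_matrix();c=pickle.load(open("last.pkl","rb"))
for k in(17,22):
  for b in(-.0145,-.006,0,.006,.0145): print(k,b,((proj(c,s["tcp_pos"]+k*1e-3*R[:,0]+b*R[:,1]+.011*R[:,2])[0]-[270,230]+.5)*8).round(0))
E
```

```text
t 12.32 S mm [ 25.48 130.62  58.13] L [ 15.   130.62  61.67] tip17 L [ 17.9 130.6  44.9] F SX,Y,SN [-0.55  0.33  0.62] T [0.022 0.026 0.019] w -0.0004 roterr [-0.001  -0.003  -0.0013]
17 -0.0145 [497. 462.]
17 -0.006 [528. 456.]
17 0 [550. 452.]
17 0.006 [571. 448.]
17 0.0145 [602. 442.]
22 -0.0145 [498. 476.]
22 -0.006 [528. 471.]
22 0 [550. 467.]
22 0.006 [572. 463.]
22 0.0145 [602. 457.]
```

View pics/p13.png

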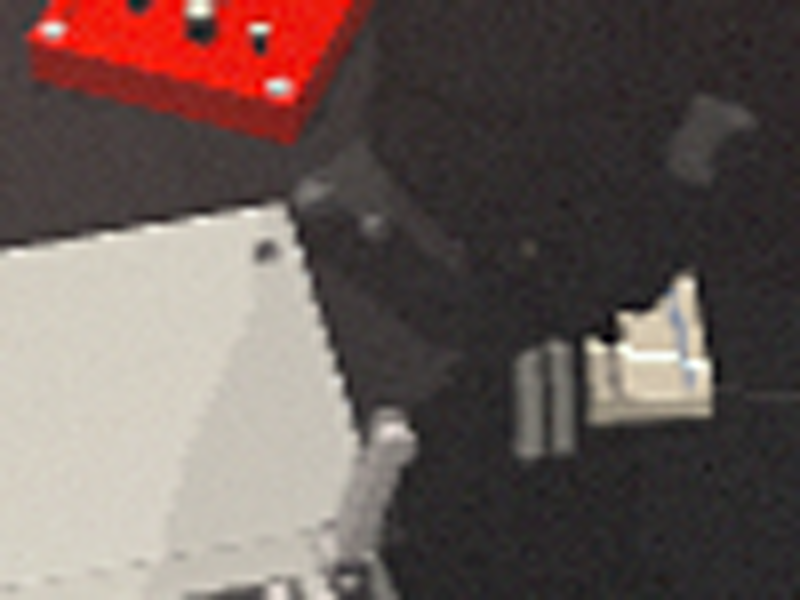

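Request:
jog_arm(
  targets=[
    [[0,-0.006,0.001],[-0.001,-0.003,-0.0013]],
    [[0,-0.006,0],[0,0,0]],
    [[0,-0.004,0],[0,0,0]],
    [[0,-0.003,0],[0,0,0]],
    [[0,-0.003,0],[0,0,0]],
    [[0,-0.003,0],[0,0,0]],
    [[0,-0.003,0],[0,0,0]],
    [[0,-0.003,0],[0,0,0]],
  ],
)

```text
t: 13.03
tcp_pos: [0.6072, -0.0045, 0.0764]
ee_rot: [-0.007, 1.393, 0.196]
ft_force: [-1.1, 0.5, 1.2]
gripper_width: 0.0001
```

```bash
python3 st.py; python3 shot.py p14 270 245 360 312
```

```text
t 13.03 S mm [27.55 99.44 60.52] L [16.62 99.44 64.39] tip17 L [19.6 99.4 47.7] F SX,Y,SN [-0.75  0.69  1.31] T [ 0.153  0.089 -0.044] w 0.0001 roterr [0.0007 0.0033 0.0011]
```

View pics/p14.png

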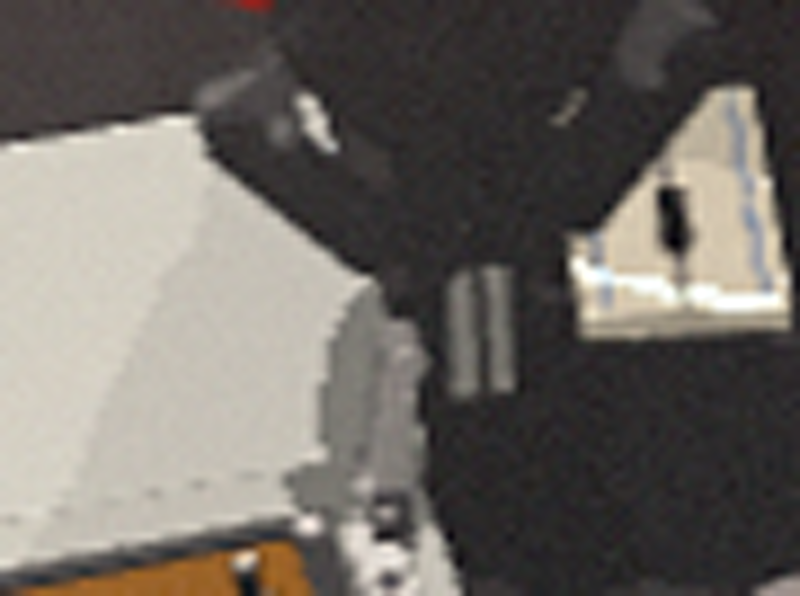

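Request:
jog_arm(
  targets=[
    [[0.0005,-0.004,-0.001],[0.0007,0.0033,0.0011]],
    [[0.0005,-0.004,0],[0,0,0]],
    [[0.0005,-0.004,0],[0,0,0]],
    [[0.0005,-0.004,0],[0,0,0]],
    [[0,-0.004,0],[0,0,0]],
    [[0,-0.004,0],[0,0,0]],
    [[0,-0.004,0],[0,0,0]],
    [[0,-0.004,0],[0,0,0]],
  ],
)

```text
t: 13.75
tcp_pos: [0.613, -0.0363, 0.0741]
ee_rot: [-0.0, 1.396, 0.202]
ft_force: [-0.2, 2.0, 0.1]
gripper_width: -0.0003
```

```bash
python3 st.py; python3 shot.py p15 270 245 360 312
```

```text
t 13.75 S mm [26.47 67.19 58.38] L [15.93 67.19 62.09] tip17 L [18.9 67.2 45.3] F SX,Y,SN [0.22 2.   0.09] T [0.216 0.131 0.045] w -0.0003 roterr [-0.0002 -0.0002  0.    ]
```

View pics/p15.png

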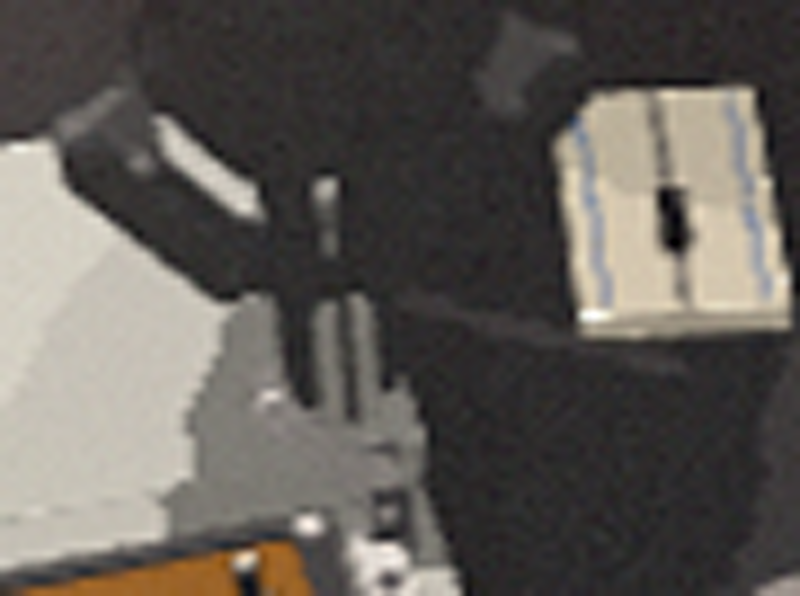

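Request:
jog_arm(
  targets=[
    [[0.001,-0.003,0],[0,0,0]],
    [[0.001,-0.003,0],[0,0,0]],
    [[0.0015,-0.003,0],[0,0,0]],
    [[0.0015,-0.003,0],[0,0,0]],
    [[0.0015,-0.003,0],[0,0,0]],
    [[0.0015,-0.003,0],[0,0,0]],
    [[0.0015,-0.003,0],[0,0,0]],
    [[0.0015,-0.001,0],[0,0,0]],
  ],
)

```text
t: 14.47
tcp_pos: [0.6194, -0.0576, 0.0632]
ee_rot: [-0.002, 1.396, 0.2]
ft_force: [-0.7, -0.4, 0.4]
gripper_width: 0.0005
```

```bash
python3 st.py; python3 shot.py p16 270 245 360 312
```

```text
t 14.47 S mm [26.53 45.03 47.29] L [17.92 45.03 51.17] tip17 L [20.9 45.  34.4] F SX,Y,SN [-0.66 -0.24  0.54] T [ 0.105  0.043 -0.017] w 0.0005 roterr [-0.0004  0.0001  0.0004]
```

View pics/p16.png

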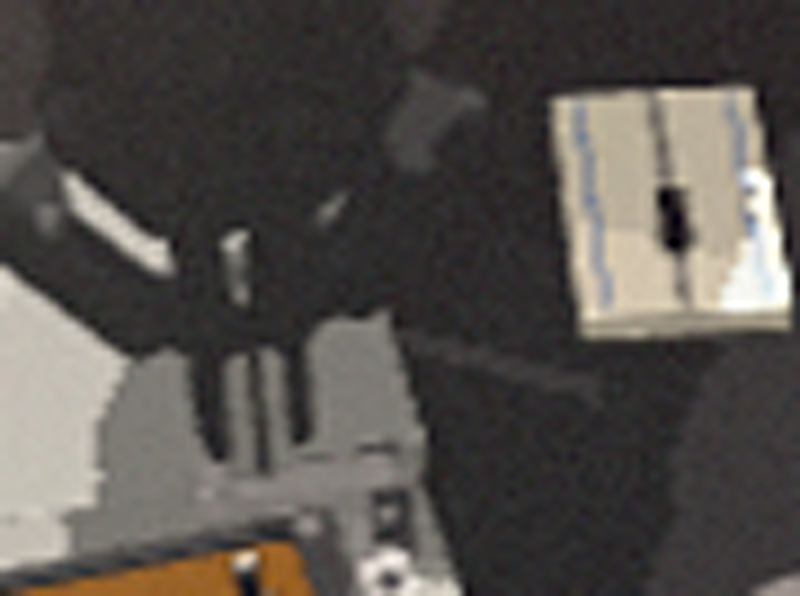

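Request:
jog_arm(
  targets=[
    [[0.001,0,0],[0,0,0]],
    [[0.001,0,0],[0,0,0]],
    [[0.001,0,0],[0,0,0]],
    [[0.0005,0,0],[0,0,0]],
  ],
)

```text
t: 14.85
tcp_pos: [0.6199, -0.0569, 0.0598]
ee_rot: [-0.001, 1.396, 0.201]
ft_force: [-0.4, -0.9, 1.6]
gripper_width: -0.0003
```

```bash
python3 st.py
```

```text
t 14.85 S mm [26.54 45.62 43.86] L [18.52 45.62 47.8 ] tip17 L [21.5 45.6 31.1] F SX,Y,SN [-0.31 -0.75  1.64] T [-0.054  0.049  0.04 ] w -0.0003 roterr [-0.      0.      0.0002]
```

Request:
jog_arm(
  targets=[
    [[0.0005,0,0],[0,0,0]],
    [[0.0005,0,0],[0,0,0]],
  ],
)

```text
t: 15.02
tcp_pos: [0.62, -0.0569, 0.0589]
ee_rot: [-0.001, 1.396, 0.201]
ft_force: [0.4, 0.1, 1.4]
gripper_width: -0.0002
```

```bash
python3 st.py; python3 shot.py p17 270 245 360 312
```

```text
t 15.02 S mm [26.55 45.6  42.92] L [18.69 45.6  46.88] tip17 L [21.6 45.6 30.1] F SX,Y,SN [0.65 0.02 1.28] T [-0.089  0.003 -0.038] w -0.0002 roterr [-0.      0.      0.0002]
```

View pics/p17.png

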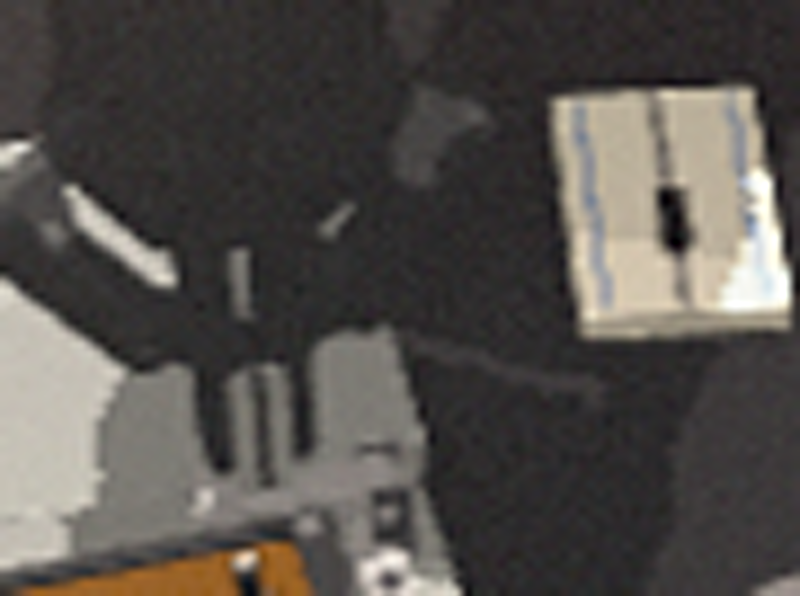

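Request:
jog_arm(
  targets=[
    [[0.0004,0,0],[0,0,0]],
    [[0.0003,0,0],[0,0,0]],
  ],
)

```text
t: 15.23
tcp_pos: [0.6201, -0.0569, 0.0582]
ee_rot: [-0.001, 1.396, 0.201]
ft_force: [-0.8, -0.2, 1.6]
gripper_width: -0.0003
```

```bash
python3 st.py
```

```text
t 15.23 S mm [26.52 45.57 42.21] L [18.78 45.57 46.17] tip17 L [21.7 45.6 29.4] F SX,Y,SN [-0.51 -0.02  1.7 ] T [-0.087  0.102 -0.023] w -0.0003 roterr [-0.0001 -0.      0.0002]
```

Request:
jog_arm(
  targets=[
    [[0.0003,0,0],[0,0,0]],
    [[0.0003,0,0],[0,0,0]],
  ],
)

```text
t: 15.4
tcp_pos: [0.6203, -0.0568, 0.0576]
ee_rot: [-0.001, 1.396, 0.201]
ft_force: [-0.1, -0.8, 0.5]
gripper_width: 0.0003
```

```bash
python3 st.py
```

```text
t 15.4 S mm [26.53 45.57 41.61] L [18.9  45.57 45.59] tip17 L [21.8 45.6 28.8] F SX,Y,SN [-0.12 -0.78  0.56] T [-0.093  0.076  0.035] w 0.0003 roterr [-0.0002 -0.      0.0001]
```

Request:
jog_arm(
  targets=[
    [[0.0003,0,0],[0,0,0]],
    [[0.0003,0,0],[0,0,0]],
  ],
)

```text
t: 15.57
tcp_pos: [0.6204, -0.0569, 0.057]
ee_rot: [-0.001, 1.396, 0.201]
ft_force: [0.2, -0.4, 0.9]
gripper_width: -0.0001
```

```bash
python3 st.py
```

```text
t 15.57 S mm [26.52 45.54 41.02] L [18.99 45.54 45.  ] tip17 L [21.9 45.5 28.3] F SX,Y,SN [ 0.27 -0.41  0.88] T [-0.093  0.035  0.009] w -0.0001 roterr [-0.0002 -0.      0.0002]
```

```bash
python3 shot.py p18 270 265 345 321
```

```text
(no output)
```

View pics/p18.png

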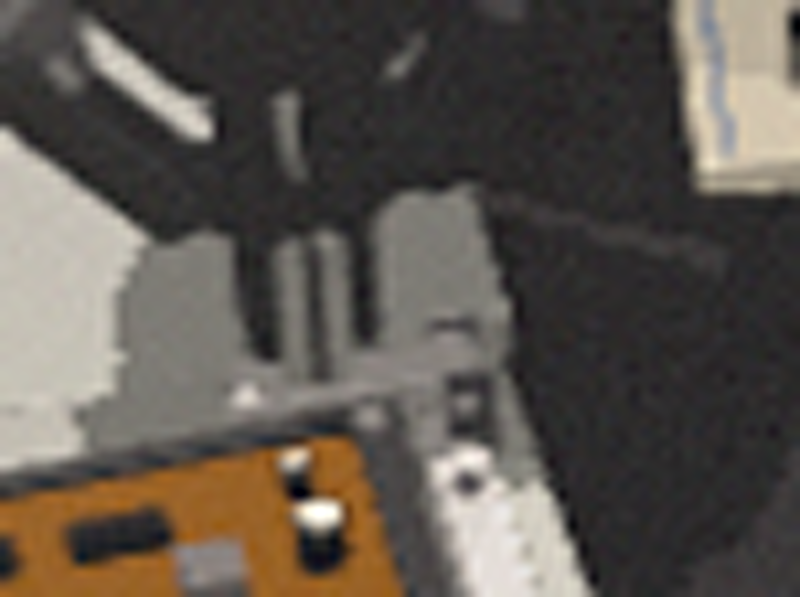

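Request:
jog_arm(
  targets=[
    [[0.0003,0,0],[0,0,0]],
    [[0.0003,0,0],[0,0,0]],
  ],
)

```text
t: 15.78
tcp_pos: [0.6204, -0.0568, 0.0564]
ee_rot: [-0.001, 1.396, 0.201]
ft_force: [0.0, -1.1, 2.2]
gripper_width: 0.0002
```

```bash
python3 st.py
```

```text
t 15.78 S mm [26.51 45.57 40.41] L [19.09 45.57 44.39] tip17 L [22.  45.6 27.7] F SX,Y,SN [ 0.19 -1.09  2.17] T [-0.049  0.102  0.045] w 0.0002 roterr [-0.0001 -0.0001  0.0002]
```

Request:
jog_arm(
  targets=[
    [[0.0003,0,0],[0,0,0]],
    [[0.0003,0,0],[0,0,0]],
  ],
)

```text
t: 15.95
tcp_pos: [0.6206, -0.0568, 0.056]
ee_rot: [-0.001, 1.396, 0.201]
ft_force: [-3.0, -0.7, 4.2]
gripper_width: -0.0002
```

```bash
python3 st.py
```

```text
t 15.95 S mm [26.55 45.57 39.95] L [19.21 45.57 43.95] tip17 L [22.2 45.6 27.2] F SX,Y,SN [-2.35 -0.12  4.63] T [-0.006  0.304  0.018] w -0.0002 roterr [-0.0001 -0.      0.0002]
```

Request:
jog_arm(
  targets=[
    [[-0.0005,0,0],[0,0,0]],
    [[-0.001,0,0],[0,0,0]],
    [[-0.002,0,-0.001],[0,0,0]],
    [[-0.006,0,-0.001],[0,0,0]],
    [[-0.015,0,0],[0,0,0]],
    [[-0.025,0,0],[0,0,0]],
    [[-0.03,0,0],[0,0,0]],
    [[-0.03,0,-0.02],[0,0,0]],
    [[-0.02,0,-0.035],[0,0,0]],
    [[0,0,-0.035],[0,0,0]],
    [[0,0,-0.035],[0,0,0]],
    [[0,0,-0.03],[0,0,0]],
    [[0,0,0],[0,0,0]],
  ],
)

```text
t: 17.03
tcp_pos: [0.4427, -0.0919, 0.1553]
ee_rot: [0.012, 1.399, 0.213]
ft_force: [-0.3, 0.5, 0.8]
gripper_width: -0.0001
```

```bash
python3 st.py; python3 shot.py p19 240 255 340 330
python3 - <<'E'
from h import *;from bench import *
c=read_camera("top");cv2.imwrite("pics/p19t.png",cv2.resize(c["image"][125:257,295:415],None,fx=4.5,fy=4.5,interpolation=cv2.INTER_CUBIC))
c=pickle.load(open("last.pkl","rb"));P=cloud(c)
cv2.imwrite("pics/full.png",c["image"])
E
```

```text
t 17.03 S mm [-134.75   46.85  169.25] L [-162.09   46.85  143.28] tip17 L [-159.2   46.9  126.5] F SX,Y,SN [-0.03  0.52  0.79] T [-0.027  0.078  0.019] w -0.0001 roterr [-0.0019 -0.0031 -0.0018]
```

View pics/p19.png

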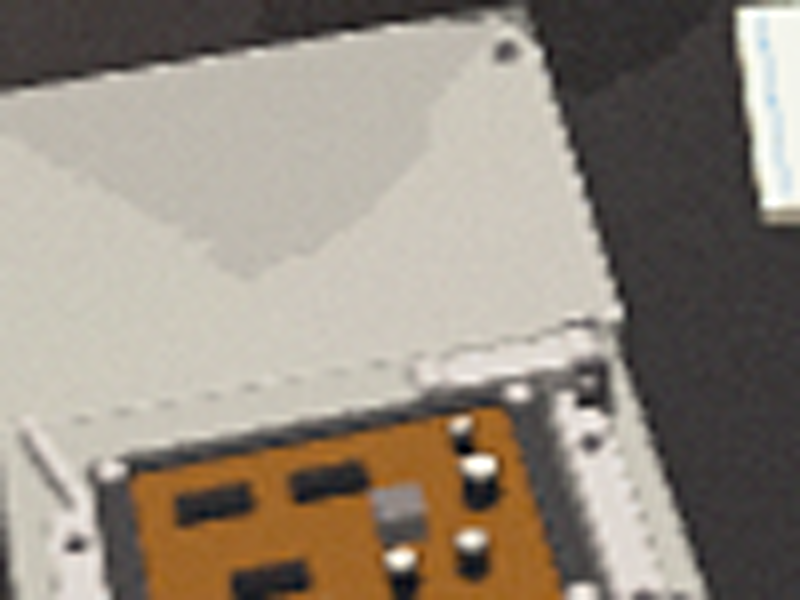

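View pics/p19t.png

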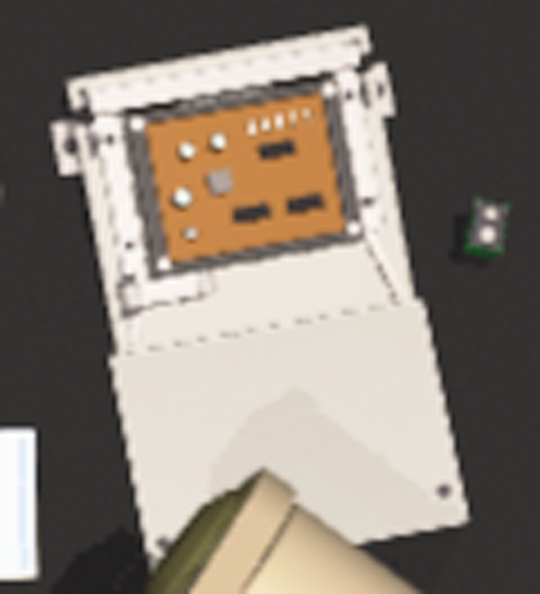

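View pics/full.png

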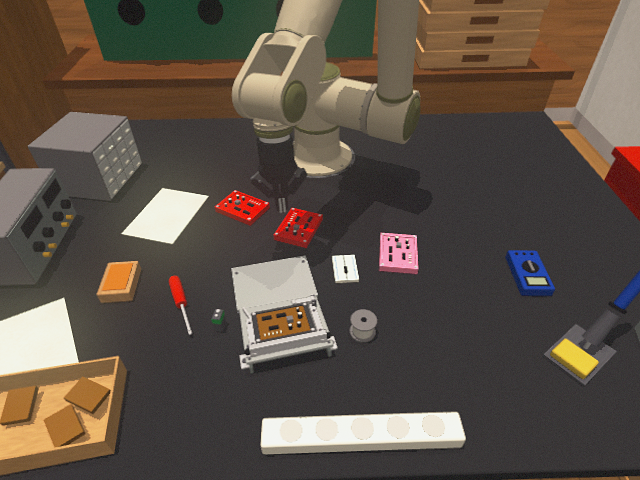

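Run:
```python
from h import *;from bench import *
c=read_camera("top");im=c["image"];hsv=cv2.cvtColor(im,cv2.COLOR_BGR2HSV)
# brown board (fixed in the frame): angle and centre, before and after
d=pickle.load(open("cam0.pkl","rb"))["top"]
def pl(px,h):
    C,dd,_=rays(c,px);return C+dd*(((F+h*SN-C)@SN)/(dd@SN))[:,None]
m=((hsv[...,1]>110)&(hsv[...,2]>90)&(hsv[...,0]<25)).astype(np.uint8);m[:135]=0;m[200:]=0;m[:,:315]=0;m[:,385:]=0
m=cv2.morphologyEx(m,cv2.MORPH_CLOSE,np.ones((7,7)))
k=max(cv2.findContours(m,cv2.RETR_EXTERNAL,cv2.CHAIN_APPROX_NONE)[0],key=cv2.contourArea)[:,0]
q=np.array([toS(p)[:2] for p in pl(k,.018)])*1e3
print("board rect in slide frame",cv2.minAreaRect(q.astype(np.float32)))
v=(hsv[...,2]<130).astype(np.uint8)|m;v[:140]=0;v[192:]=0;v[:,322:377]&=1;v[:,:322]=0;v[:,377:]=0
k=max(cv2.findContours(cv2.morphologyEx(v,cv2.MORPH_OPEN,np.ones((3,3))),cv2.RETR_EXTERNAL,cv2.CHAIN_APPROX_NONE)[0],key=cv2.contourArea)[:,0]
q=np.array([toS(p)[:2] for p in pl(k,.018)])*1e3
print("carrier",cv2.minAreaRect(q.astype(np.float32)))
```

```text
board rect in slide frame ((83.85159301757812, -1.7006340026855469), (99.46637725830078, 77.86553192138672), 89.9308090209961)
carrier ((85.35408020019531, 0.217620849609375), (119.27519989013672, 93.85517883300781), 89.93816375732422)
```

```bash
python3 -c "
from bench import *
print(hand_in())"
```

```text
the job is handed in; nothing more can be done
None
```

I slid the carrier home against the top stop and folded the keeper flat behind it. I handed the job in at about 17 s of robot time, with the gripper lifted clear.

**Carrier:** I pushed it from behind with two spread fingers, about 2 N while sliding. In the last few millimetres I went in 0.3 mm steps until the force rose at the stop. The setting I felt was about 131 mm up from `slide_foot`.

**One slip:** I took one more small step after first contact, so the push peaked at about 9 N instead of the 7.5 N I could have stopped at. I eased off straight away.

**Keeper:** I folded it with the closed fingertips at about 1–2 N. I stopped when the force rose to about 5 N at the flat end position.

**Last checks:**
- **Squareness:** the carrier measured square to the slide within about 0.1°. The low twist during the push suggests both pads were touching.
- **Seating:** the two camera measures of the carrier centre, 84 and 85 mm up the slide, put its front at 129–130 mm. That is 1–2 mm short of the felt 131 mm, within camera error. I saw no slip back after letting go.
- **Keeper:** it looks flat behind the carrier in both views. I did not measure its angle.
- **Bystanders:** all the other things on the bench look unmoved; I checked them by eye only.

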